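# Make up the dram tray and the long-drink board

### The arm

A 6-joint arm with a two-finger parallel gripper is mounted at the origin on the work surface. World frame = base frame: x ahead of the robot, y to its left, z up, the work surface at z = 0. Lengths are in m, angles in rad, forces in N, time in s.
With the tool pointing down it reaches from about 0.35 to 0.875 m from the base axis. Payload 15.5 kg.
Tool frame: the origin (TCP) lies at the very end of the fingers, on their centre line; the grasp point (between the pads) lies 19 mm behind it; z points along the fingers, y is the direction in which the jaws open and shut (so a half turn about z gives the same grasp; the last joint's range is limited). The gripper opens to 85 mm and grips with 20 to 120 N. Pads are 22 mm wide; open, the fingers measure 114 mm over their backs; the gripper's body (76 mm by 85 mm) begins 54 mm behind the grasp point. The pads swing forward as they close: fully open they stand 13 mm farther back than shut.
Start: joints at [-1.222, 0.494, 1.345, -0, 1.302, -0.096], TCP at [0.268, -0.564, 0.231] pointing down, gripper open.
Joint ranges: [-2.91, 2.91], [-0.82, 2.16], [0.22, 2.67], [-1.22, 4.37], [0.12, 2.79], [-3.08, 3.08]. Speed limits (rad/s): [1.89, 1.89, 2.57, 3.01, 3.01, 3.01].

### API

Orientations are given as a unit quaternion [x, y, z, w].
In Python, from cell import bot, optics gives the robot as it stands. The module is installed in compiled form; this text tells all that it offers.
- The arm moves only by the tool servo_tool, never from a script. Its argument "motion" is text: rows parted by semicolons, each of 7 numbers parted by spaces: the finger opening in mm, from 0 to 85.4, then the shift along the world's x, y, z in mm, then the turn, a rotation vector about the world's x, y, z in rad. In form: hand tx ty tz rx ry rz; .... A call has 1 to 12 rows; each row shifts and turns the commanded pose from where the row before left it; what a row does not reach is not made up. A row lasts 1/8 s, in which the tool goes at most 62.5 mm and 10.7 degrees, less where a joint would pass 70% of its speed; a pose out of reach is approached as far as the arm can. A call with a gripper value outside its range is refused whole. The fingers move at their own pace and stop on an object; "newtons" is the grip in N (left out, the last holds). Time passes only in rows, so rows that do not move let the fingers close. It gives the time, the measured TCP pose, the force and the opening at its end, in the units of the state.
- bot.get_state(): the state, without advancing time (a new reading comes with each control period).
- optics.camera(name): name is "side" or "top"; returns a dict with "frame" (480x640x3 uint8, red, green, blue), "range_z" (480x640 float32, m along the optical axis (not along the pixel's ray), 0 where there is no reading), "fov_y" (degrees; the focal length in pixels is half the picture's height over the tangent of half this angle, whatever the lens; pixels are square), "cx", "cy" (the principal point, pixels), "xyz" and "rotation" of the camera in the world. Camera axes: x right, y down, z forward; pixel columns grow to the right and rows downward; lengths in m; the calibration is good to about 2 mm. A picture is of the moment at which its call begins.
- bot.close_job(): hands the job in, once; it reports no verdict.
The state is a dict: "time": time; "joint_positions": joint angles; "joint_velocities": joint speeds; "joint_torque": joint torques, N m; "eef_pos": TCP position; "tool_rot": TCP orientation; "ft_force": force on the tool from outside, world axes, zero at the start; "torque": the same for the moment, N m; "width": finger opening in m.
Only numpy, scipy, OpenCV 4.12 (cv2) and the standard library are available. Lean on these libraries where they do the work, as an engineer would, in place of code of your own. Each camera call takes 0.05 s, during which the arm holds its last target.

### The job

Make up two drinks sets from the stock on the walnut shelf top. On the lipped steel tray lay the ochre coaster flat, stand the low tumbler in the middle of the coaster, and stand the white water jug on the tray floor beside it; on the pale board stand the tall tumbler in the wide well and the jigger, wide cup down as it stands now, in the narrow well. Keep everything upright, set the glass and china down softly without letting them fall, and leave the bitters bottle, the decanter's stopper and the olive dish where they are.

Things in the scene. Friction and masses are not known exactly. Their poses are not given: they have to be found in the camera images.
- coaster: hard silicone coaster, ochre: a flat square 66 x 66 mm with rounded edges, 10 mm thick; lies flat at the start. Origin: centre of its underside, z up; x and y run along its sides.
- low_tumbler: the low crystal tumbler: clear cut glass, 80 mm high, 66 mm outside diameter from 16 mm height up to the rim, narrowing below that to a foot of 50 mm diameter; open at the top. Origin: centre of its underside, z up along its axis.
- tall_tumbler: the tall slim crystal tumbler: clear cut glass, 125 mm high, 54 mm diameter at the foot and 56 mm at the rim; open at the top. Origin: centre of its underside, z up along its axis.
- jug: small white ceramic water jug, 89 mm high; round body of 58 mm outside diameter from 20 to 85 mm height, foot 48 mm diameter; a loop handle sticks out at its +y side to 57 mm from the axis (between 22 and 79 mm height), a small lip on its -y side to 41 mm from the axis at the top; the +x and -x sides are plain. Origin: centre of its underside, z up along its axis.
- jigger: steel spirit measure (jigger), 84 mm high, shaped like two cups joined at a narrow waist: the lower cup is the wider (40 mm diameter at the foot, 41 mm at 28 mm height), the waist 18 mm at 44 mm height, the upper cup 36 to 37 mm diameter from 56 mm height to the top. Origin: centre of its underside, z up along its axis.
- tray: oblong steel serving tray with a low lip and a brass loop handle at each short end, fixed where it stands: 260 x 160 mm outside (x along its length), lip 18 mm high and 4 mm thick, floor 4 mm above the shelf top; the handles reach 146 mm from the centre and 30 mm high. Origin: under its centre, z up.
- board: pale wooden serving board 240 x 110 x 20 mm (x along its length), fixed where it lies, with two round wells sunk 10 mm into its top, their floors 10 mm above the shelf top: the wide well, 70 mm diameter, is centred at x = +55 mm, y = 0, the narrow well, 56 mm diameter, at x = -58 mm, y = 0 in the board's frame. Origin: under its centre, z up.
- bitters: bystander: small amber bitters bottle with a paper label and black cap, 44 mm diameter, 125 mm high, standing among the stock. Origin: centre of its underside.
- stopper: bystander: the decanter's solid glass stopper, standing among the stock on its disc-shaped head, plug up: head 46 mm diameter and 13 mm thick, 46 mm high in all. Origin: centre of its underside.
- olive_dish: bystander: small empty terracotta-coloured olive dish, a round bowl 76 mm diameter and 32 mm high, standing among the stock. Origin: centre of its underside.
Mind the look-alikes: they are no part of the job. What is shaped like the jigger but blue or pink is not meant.

How it is judged:
At the end, for the whole second after the job is handed in: Coaster flat on the tray floor, low tumbler on it within 12 mm of its middle, jug on the tray floor; tall tumbler on the wide well's floor, jigger on the narrow well's, within 12 mm of centre; all upright, let go, at rest; bitters bottle, stopper and dish within 20 mm of their starts, standing (x of coaster in the frame of tray between -0.1 and 0.1 m and y of coaster in the frame of tray between -0.05 and 0.05 m and z of coaster in the frame of tray between 0.001 and 0.008 m and angle between coaster's own z axis and vertical below 0.08 rad and horizontal distance between low_tumbler and coaster below 0.012 m and z of low_tumbler in the frame of coaster between 0.007 and 0.013 m and x of jug in the frame of tray between -0.105 and 0.105 m and y of jug in the frame of tray between -0.055 and 0.055 m and z of jug in the frame of tray between 0.001 and 0.008 m and x of tall_tumbler in the frame of board between 0.043 and 0.067 m and y of tall_tumbler in the frame of board between -0.012 and 0.012 m and z of tall_tumbler in the frame of board between 0.007 and 0.014 m and x of jigger in the frame of board between -0.07 and -0.046 m and y of jigger in the frame of board between -0.012 and 0.012 m and z of jigger in the frame of board between 0.007 and 0.014 m and angle between each of low_tumbler, tall_tumbler, jug, jigger's own z axis and vertical below 0.1 rad and linear speed of each of coaster, low_tumbler, tall_tumbler, jug, jigger below 0.02 m/s and contact force between each of coaster, low_tumbler, tall_tumbler, jug, jigger and the fingers below 0.05 N and distance of each of bitters, stopper, olive_dish from where it was at the start of the episode below 0.02 m and angle between each of bitters, stopper, olive_dish's own z axis and vertical below 0.15 rad); the robot touches nothing.
It fails at once if a tumbler, the jug or the jigger is tipped over (more than about 40 degrees) (angle between any of low_tumbler, tall_tumbler, jug, jigger's own z axis and vertical above 0.7 rad).
It fails at once if the bitters bottle, the glass stopper or the olive dish is shifted by more than 30 mm or knocked over (distance of any of bitters, stopper, olive_dish from where it was at the start of the episode above 0.03 m or angle between any of bitters, stopper, olive_dish's own z axis and vertical above 0.5 rad).
It fails at once if a tumbler or the jug is let fall (faster than 0.45 m/s, a drop of about 10 mm, with no finger on it) ((contact force between low_tumbler and the fingers below 0.01 N and linear speed of low_tumbler above 0.45 m/s) or (contact force between tall_tumbler and the fingers below 0.01 N and linear speed of tall_tumbler above 0.45 m/s) or (contact force between jug and the fingers below 0.01 N and linear speed of jug above 0.45 m/s)).
It fails at once if a tumbler or the jug is banged down (more than 60 N between it and what it is set on) (contact force between low_tumbler and coaster above 60 N or contact force between any of low_tumbler, jug and tray above 60 N or contact force between tall_tumbler and board above 60 N).
It also fails if it takes over 128 s, if anything falls off the work surface, if the arm or the gripper's body presses on something with over 40 N, if the wrist force passes 120 N, or if a joint passes its speed limit or range.

## Working session

There is one attempt and no reset: what is moved stays moved. The work goes in short steps, Python scripts to look and compute and a tool call to move; the robot and the scene stay as the last step left them, time stands still between calls to the robot, and variables do not carry over. Pictures are saved under pics/ and viewed, and the job is handed in when it is done.

Besides the shell and the picture viewer there is one more tool, called after "Call:" by a JSON object that holds its "api" and its "payload", one argument or row to a line. servo_tool: Moves the arm, as the interface text tells. Its arguments: {"type":"object","properties":{"motion":{"type":"string"},"newtons":{"type":"number"}},"required":["motion"]}

```bash
mkdir -p pics; cat > h.py <<'E'
import numpy as np, cv2
from cell import bot, optics
def cap(n):
    c=optics.camera(n); f=240/np.tan(np.radians(c['fov_y'])/2)
    v,u=np.mgrid[0:480,0:640]; z=c['range_z']
    p=np.stack([(u-c['cx'])/f*z,(v-c['cy'])/f*z,z],-1)
    R=np.array(c['rotation']); R=R if R.shape==(3,3) else None
    c['P']=p@R.T+np.array(c['xyz']); c['P'][z==0]=np.nan; c['f']=f
    return c
E
python3 - <<'E'
from h import *
import pickle
for n in ['top','side']:
    c=optics.camera(n); print(n,c['fov_y'],c['cx'],c['cy'],c['xyz'],c['rotation'])
    cv2.imwrite(f'pics/{n}0.png',c['frame'][:,:,::-1]); pickle.dump(c,open(n+'0.pkl','wb'))
print(bot.get_state())
E
```

```text
top 57.50983704923303 322.4114933230747 228.0695742089363 [0.53643175 0.01901603 0.92059562] [ 0.71513231 -0.69818854  0.0269825  -0.01976049]
side 43.03460966859261 315.36162844973654 237.8185479456807 [0.44149978 0.78653223 0.79210551] [-0.11187197  0.91019629 -0.39698977  0.03776901]
{'time': 0.1, 'joint_positions': array([-1.22249555e+00,  4.94121463e-01,  1.34602688e+00,  7.58033563e-06,
        1.30251783e+00, -9.54927305e-02]), 'joint_velocities': array([-0.00052049, -0.00208176, -0.00347566,  0.00086541,  0.00114676,
       -0.00075644]), 'joint_torque': array([ 1.89730359e-03, -8.83590531e+01, -3.84563506e+01, -2.80412341e-04,
        5.15407242e-03,  2.93294750e-05]), 'eef_pos': array([ 0.26825939, -0.56416177,  0.23077396]), 'tool_rot': array([ 9.75481847e-01,  2.20079255e-01, -6.40428247e-05, -5.32935296e-04]), 'ft_force': array([ 0.34044416, -0.08238992, -0.45899562]), 'torque': array([ 0.02220919, -0.00108549, -0.03015192]), 'width': 0.0856230483797158}
```

View pics/top0.png

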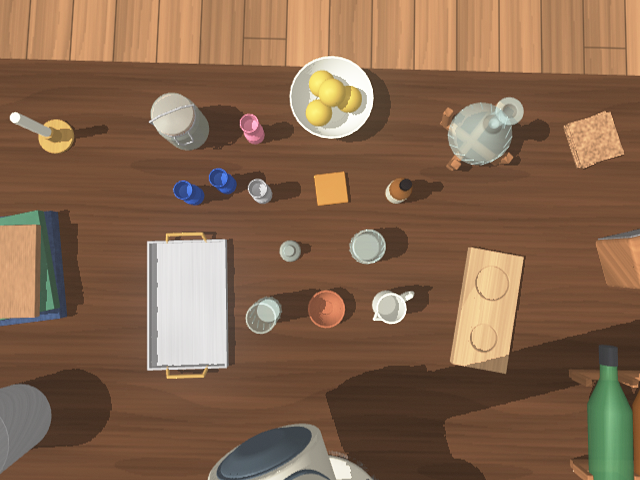

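View pics/side0.png

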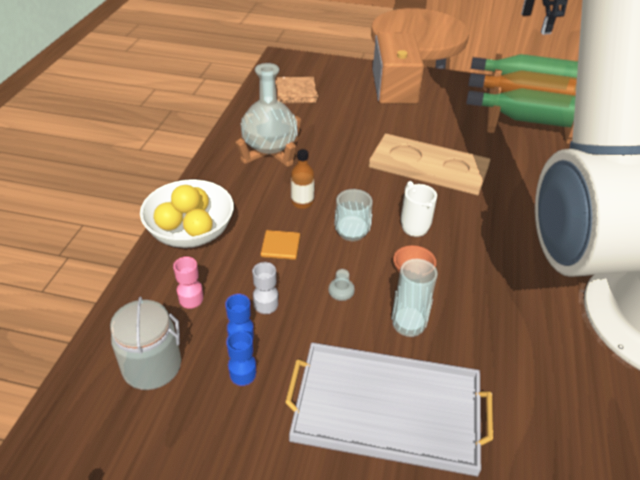

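The top view shows the tray at about (188,304), the coaster at (332,188), the low tumbler at (368,246) and the tall tumbler at (264,315). The jug is at (390,307), the jigger at (260,190) and the board at (487,310). The bystanders are the bitters bottle at (400,189), the stopper at (290,250) and the olive dish at (326,308). Next I measure them.

```bash
cat > h.py <<'E'
import numpy as np, cv2, pickle
from scipy.spatial.transform import Rotation as Ro
def proc(c):
    f=240/np.tan(np.radians(c['fov_y'])/2)
    v,u=np.mgrid[0:480,0:640]; z=c['range_z']
    p=np.stack([(u-c['cx'])/f*z,(v-c['cy'])/f*z,z],-1)
    R=Ro.from_quat(c['rotation']).as_matrix()
    c['P']=p@R.T+np.array(c['xyz']); c['P'][z==0]=np.nan; c['f']=f; c['R']=R
    return c
def cap(n):
    from cell import optics
    return proc(optics.camera(n))
def ray(c,u,v,h):
    d=c['R']@np.array([(u-c['cx'])/c['f'],(v-c['cy'])/c['f'],1]); o=np.array(c['xyz'])
    return o+d*(h-o[2])/d[2]
def proj(c,p):
    q=(np.asarray(p)-c['xyz'])@c['R']; return q[...,0]/q[...,2]*c['f']+c['cx'], q[...,1]/q[...,2]*c['f']+c['cy']
E
python3 - <<'E'
from h import *
C={n:proc(pickle.load(open(n+'0.pkl','rb'))) for n in('top','side')}
t=C['top']; P=t['P']
for nm,(u,v) in dict(table=(330,220),table2=(440,280),tray=(188,304),coaster=(332,188),lowc=(368,246),jugc=(390,307),board=(470,310),jig=(260,186),bit=(404,184),stop=(290,250),dish=(326,308),tallc=(264,315)).items(): print(nm,P[v,u].round(4))
rois=dict(jigger=(240,170,275,207),low=(345,225,390,268),tall=(240,292,285,336),jug=(366,285,418,330),dish=(304,286,348,330),stop=(276,235,304,264),bit=(382,172,415,206),coaster=(310,166,353,210))
for nm,(a,b,c,d) in rois.items():
  for cam in C:
    Q=P if cam=='top' else C['side']['P']
    if cam=='top': pts=Q[b:d,a:c].reshape(-1,3)
    else:
        m=P[b:d,a:c].reshape(-1,3); lo=np.nanmin(m,0);hi=np.nanmax(m,0)
        pts=Q.reshape(-1,3); pts=pts[(pts[:,0]>lo[0])&(pts[:,0]<hi[0])&(pts[:,1]>lo[1])&(pts[:,1]<hi[1])]
    pts=pts[pts[:,2]>0.006]
    if len(pts)==0: print(nm,cam,'none'); continue
    zm=np.nanpercentile(pts[:,2],99.5)
    tp=pts[pts[:,2]>zm-0.006]
    (cx,cy),r=cv2.minEnclosingCircle(tp[:,:2].astype(np.float32))
    print(nm,cam,len(pts),'zmax',zm.round(4),'topc',round(cx,4),round(cy,4),round(r,4),'n',len(tp),'mean',tp.mean(0).round(4))
big=cv2.resize(t['frame'][160:340,230:430][:,:,::-1],None,fx=4,fy=4*0.8,interpolation=cv2.INTER_CUBIC)
cv2.imwrite('pics/c1.png',cv2.resize(t['frame'][165:345,230:430][:,:,::-1],(667,600),interpolation=cv2.INTER_CUBIC))
cv2.imwrite('pics/d1.png',(np.nan_to_num(cv2.resize(np.clip(P[165:345,230:430,2],-0.01,0.14),(667,600),interpolation=cv2.INTER_NEAREST))*1600).clip(0,255).astype(np.uint8))
E
```

```text
table [ 0.615  -0.0053 -0.0007]
table2 [ 0.4943 -0.2392 -0.0005]
tray [0.433  0.2848 0.0037]
coaster [ 0.6814 -0.0077  0.0112]
lowc [ 0.5616 -0.085   0.014 ]
jugc [ 0.4362 -0.1341  0.0037]
board [ 0.4357 -0.2948  0.0215]
jig [0.6741 0.1366 0.0596]
bit [ 0.6741 -0.1366  0.1249]
stop [0.549  0.0743 0.0478]
dish [ 0.4314 -0.001   0.0061]
tallc [0.4149 0.1262 0.0108]
jigger top 431 zmax 0.0868 topc 0.666 0.1383 0.0186 n 70 mean [0.6663 0.1394 0.0838]
jigger side 1038 zmax 0.0869 topc 0.666 0.1407 0.0201 n 144 mean [0.6672 0.1412 0.0839]
low top 989 zmax 0.0829 topc 0.5592 -0.0784 0.0328 n 210 mean [ 0.5594 -0.0789  0.0802]
low side 1598 zmax 0.0834 topc 0.5603 -0.076 0.0347 n 230 mean [ 0.5601 -0.0746  0.0804]
tall top 976 zmax 0.128 topc 0.4246 0.1187 0.0281 n 183 mean [0.4243 0.1179 0.1255]
tall side 2524 zmax 0.1277 topc 0.4252 0.122 0.0297 n 295 mean [0.4255 0.1224 0.1251]
jug top 887 zmax 0.0924 topc 0.4375 -0.1179 0.0344 n 84 mean [ 0.4367 -0.1092  0.0883]
jug side 1416 zmax 0.0904 topc 0.4392 -0.1161 0.0353 n 142 mean [ 0.4412 -0.1145  0.0866]
dish top 1010 zmax 0.0355 topc 0.4324 -0.0007 0.0374 n 238 mean [ 0.4321 -0.0007  0.0323]
dish side 580 zmax 0.0365 topc 0.4359 -0.0003 0.0391 n 173 mean [ 0.4377 -0.0135  0.0328]
stop top 358 zmax 0.0497 topc 0.5474 0.0771 0.011 n 93 mean [0.5474 0.0771 0.0466]
stop side 543 zmax 0.05 topc 0.549 0.0797 0.0125 n 107 mean [0.5492 0.0811 0.0468]
bit top 539 zmax 0.1284 topc 0.6735 -0.1399 0.0108 n 105 mean [ 0.6734 -0.14    0.1253]
bit side 1048 zmax 0.1277 topc 0.674 -0.1352 0.0129 n 74 mean [ 0.6743 -0.1356  0.1256]
coaster top 966 zmax 0.0145 topc 0.6806 -0.0055 0.0445 n 817 mean [ 0.6803 -0.0051  0.0106]
coaster side 908 zmax 0.0148 topc 0.6823 -0.003 0.0448 n 814 mean [ 0.6815 -0.0012  0.0112]
```

View pics/c1.png

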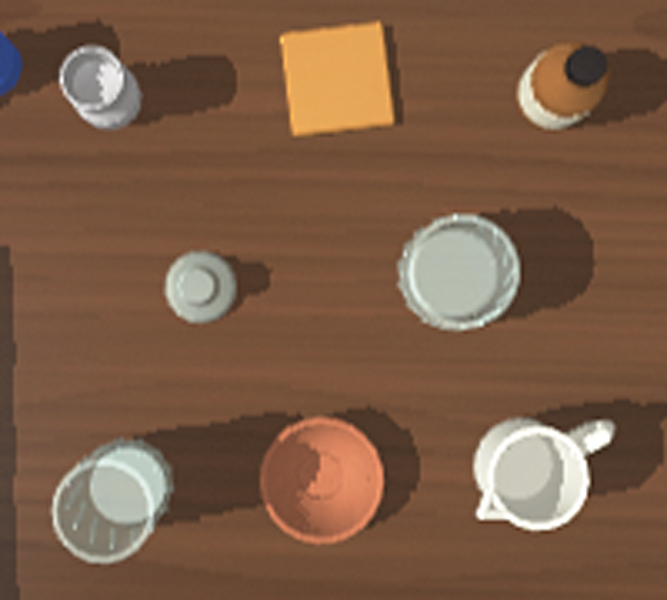

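View pics/d1.png

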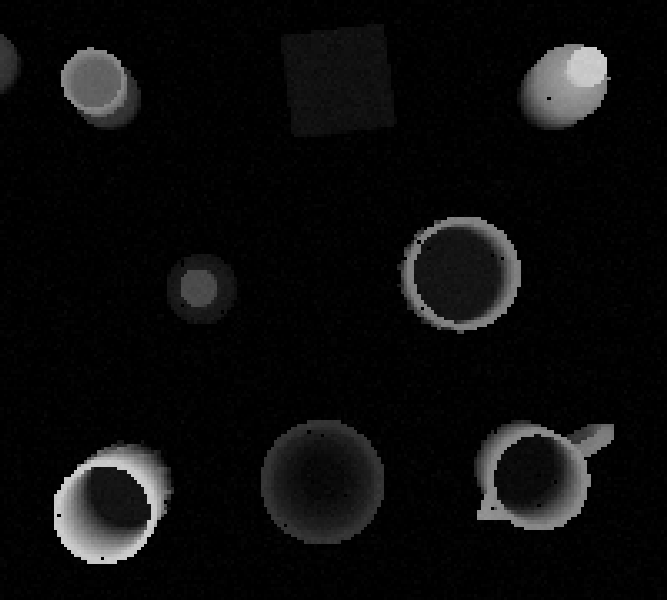

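```bash
python3 - <<'E'
from h import *
C={n:proc(pickle.load(open(n+'0.pkl','rb'))) for n in('top','side')}
for cam,c in C.items():
    Q=c['P'].reshape(-1,3); F=c['frame'].reshape(-1,3).astype(int)
    def sel(x0,x1,y0,y1,z0,z1): return (Q[:,0]>x0)&(Q[:,0]<x1)&(Q[:,1]>y0)&(Q[:,1]<y1)&(Q[:,2]>z0)&(Q[:,2]<z1)
    def rect(m,nm):
        (cx,cy),(w,h),a=cv2.minAreaRect(Q[m,:2].astype(np.float32)); print(cam,nm,round(cx,4),round(cy,4),round(w,4),round(h,4),round(a,2))
    # tray: lip
    # low floor & lip
    m=sel(.28,.6,.17,.40,.012,.022); rect(m,'traylip')
    lo,hi=np.nanpercentile(Q[m],1,0),np.nanpercentile(Q[m],99,0); print(lo.round(3),hi.round(3))
    m=sel(.28,.6,-.45,-.2,.015,.026); rect(m,'board')
    m=sel(.6,.75,-.06,.05,.006,.015); rect(m,'coaster')
    m=sel(.28,.6,-.45,-.2,.006,.014)
    # wells
    mm=c['P']; 
    img=(np.nan_to_num((mm[:,:,2]>.006)&(mm[:,:,2]<.0155)&(mm[:,:,0]>.28)&(mm[:,:,0]<.6)&(mm[:,:,1]<-.2)&(mm[:,:,1]>-.45))).astype(np.uint8)
    img=cv2.morphologyEx(img,cv2.MORPH_OPEN,np.ones((3,3),np.uint8))
    n,lab,st,ce=cv2.connectedComponentsWithStats(img)
    for i in range(1,n):
        if st[i,4]>150:
            pts=mm[lab==i]; (cx,cy),r=cv2.minEnclosingCircle(pts[:,:2].astype(np.float32)); print(cam,'well',st[i,4],pts.mean(0).round(4),round(cx,4),round(cy,4),round(r,4))
    # jug body points 20..85 radial
    m=sel(.36,.52,-.2,-.05,.025,.092)
    from scipy.optimize import least_squares
    p=Q[m]; 
    f=lambda x: np.hypot(p[:,0]-x[0],p[:,1]-x[1])-.029
    s=least_squares(f,[.437,-.118],loss='soft_l1',f_scale=.001).x; print(cam,'jug',s.round(4),np.median(abs(f(s))).round(4))
    r=np.hypot(p[:,0]-s[0],p[:,1]-s[1]); h=p[r>.036]; 
    for q in [h[h[:,1]<s[1]],h[h[:,1]>s[1]]]:
        if len(q): print('  ext',len(q),q.mean(0).round(4),np.degrees(np.arctan2(*(q.mean(0)[:2]-s)[::-1])).round(1),'rmax',r.max())
    for nm,x,R,z in [('low',(.56,-.077),.033,(.02,.085)),('tall',(.425,.12),.028,(.06,.13)),('jig',(.666,.14),.0183,(.058,.088)),('jigL',(.666,.14),.0203,(.006,.03))]:
        p=Q[sel(x[0]-.045,x[0]+.045,x[1]-.045,x[1]+.045,*z)]
        f=lambda x: np.hypot(p[:,0]-x[0],p[:,1]-x[1])-R
        s=least_squares(f,x,loss='soft_l1',f_scale=.001).x; print(cam,nm,s.round(4),np.median(abs(f(s))).round(4))
E
```

```text
top traylip 0.4351 0.2841 0.278 0.1617 2.92
[0.301 0.199 0.012] [0.566 0.369 0.022]
top board 0.4366 -0.3321 0.113 0.2405 81.21
top coaster 0.6807 -0.0054 0.0658 0.0658 8.48
top well 870 [ 0.4904 -0.3438  0.0108] 0.4905 -0.343 0.0348
top well 568 [ 0.3782 -0.3257  0.011 ] 0.3784 -0.3251 0.0278
top jug [ 0.4449 -0.1222] 0.0024
  ext 68 [ 0.4667 -0.1595  0.0619] -59.7 rmax 0.05408155641431671
  ext 7 [ 0.4239 -0.0896  0.0894] 122.8 rmax 0.05408155641431671
top low [ 0.5588 -0.076 ] 0.0021
top tall [0.4263 0.1169] 0.0021
top jig [0.6634 0.1364] 0.0034
top jigL [0.6659 0.1391] 0.0004
side traylip 0.4371 0.2863 0.2736 0.1649 2.62
[0.304 0.202 0.012] [0.568 0.372 0.022]
side board 0.4382 -0.3296 0.1207 0.2417 81.58
side coaster 0.6858 -0.0019 0.0733 0.0704 8.58
side well 393 [ 0.4933 -0.348   0.0113] 0.4932 -0.3449 0.0337
side well 252 [ 0.3795 -0.3296  0.0114] 0.3801 -0.3287 0.0267
side jug [ 0.4438 -0.1199] 0.0016
  ext 30 [ 0.4691 -0.1567  0.0747] -55.6 rmax 0.052399041196249004
  ext 6 [ 0.4247 -0.0869  0.0898] 120.1 rmax 0.052399041196249004
side low [ 0.5606 -0.0755] 0.0018
side tall [0.4261 0.1213] 0.0016
side jig [0.6669 0.1418] 0.0016
side jigL [0.6675 0.14  ] 0.0006
```

Call:
{"api": "servo_tool", "payload": {
  "motion": "82 34 47 -3 0 0 -0.0246; 82 34 47 -3 0 0 -0.0246; 82 34 47 -3 0 0 -0.0246; 82 34 47 -3 0 0 -0.0246; 82 34 47 -3 0 0 -0.0246; 82 34 47 -3 0 0 -0.0246; 82 34 47 -3 0 0 -0.0246; 82 34 47 -3 0 0 -0.0246; 82 34 47 -3 0 0 -0.0246; 82 34 47 -3 0 0 -0.0246; 82 34 47 -3 0 0 -0.0246; 82 39 44 0 0 0 -0.0246",
  "newtons": 40
}}

```text
time: 1.6
eef_pos: [0.6819, -0.0016, 0.1978]
tool_rot: [0.997, 0.074, -0.001, -0.0]
ft_force: [1.2, -1.0, 0.2]
width: 0.0817
```

Call:
{"api": "servo_tool", "payload": {
  "motion": "82 0 0 -30 0 0 0; 74 0 0 -30 0 0 0; 74 0 0 -30 0 0 0; 74 0 0 0 0 0 0"
}}

```text
time: 2.1
eef_pos: [0.6797, -0.0033, 0.106]
tool_rot: [0.997, 0.074, -0.002, -0.0]
ft_force: [-0.6, -0.1, -0.0]
width: 0.0741
```

```bash
python3 - <<'E'
from h import *
from cell import bot
s=bot.get_state(); print(s['time'],s['eef_pos'],s['tool_rot'],s['width'],s['ft_force'])
R=Ro.from_quat(s['tool_rot']).as_matrix(); print('jawyaw',np.degrees(np.arctan2(R[1,1],R[0,1])))
for n in ('side','top'):
    c=cap(n); cv2.imwrite(f'pics/{n}1.png',c['frame'][:,:,::-1]); pickle.dump({k:c[k] for k in('frame','range_z','fov_y','cx','cy','xyz','rotation')},open(n+'1.pkl','wb'))
    q=(c['P']-s['eef_pos'])@R
    m=(abs(q[...,0])<.03)&(abs(q[...,1])<.06)&(q[...,2]<.03)&(q[...,2]>-.06)&(c['P'][...,2]>.03)
    p=q[m]; print(n,len(p),'max tool z per finger',np.percentile(p[p[:,1]<0,2],99.) if (p[:,1]<0).any() else None, np.percentile(p[p[:,1]>0,2],99.) if (p[:,1]>0).any() else None,'min/max y',np.percentile(p[:,1],[1,99]),'x',np.percentile(p[:,0],[1,99]))
E
```

```text
2.1 [ 0.67973512 -0.00327662  0.10596998] [ 9.97236479e-01  7.42545196e-02 -2.34812474e-03 -3.97952455e-04] 0.07410577099153681 [-0.6446546  -0.10609216 -0.00875157]
jawyaw -81.48334717021174
side 223 max tool z per finger -0.010985168744024637 -0.009175745722118964 min/max y [-0.05375839  0.0419776 ] x [-0.0130353   0.01034627]
top 25 max tool z per finger -0.01675658122760844 None min/max y [-0.05744817 -0.03758384] x [-0.01427834 -0.00350228]
```

View pics/side1.png

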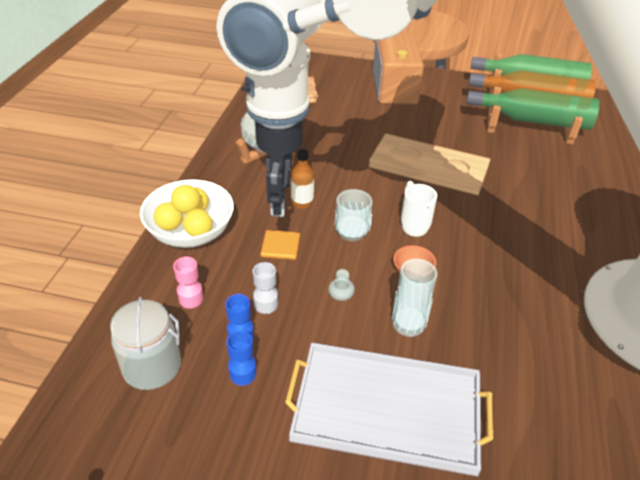

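Call:
{"api": "servo_tool", "payload": {
  "motion": "80 1 0 -35 0 0 0; 80 0 0 -35 0 0 0; 80 0 0 -22 0 0 0; 76 0 0 -10 0 0 0; 76 0 0 -5 0 0 0; 76 0 0 0 0 0 0"
}}

```text
time: 2.95
eef_pos: [0.6829, -0.0035, 0.0021]
tool_rot: [0.997, 0.074, 0.001, 0.0]
ft_force: [1.0, -0.7, 0.7]
width: 0.0761
```

```bash
cat > look.py <<'E'
import sys
from h import *
from cell import bot
s=bot.get_state(); print(s['time'],s['eef_pos'].round(4),s['width'],s['ft_force'].round(1))
n,tag,x0,y0,x1,y1=sys.argv[1],sys.argv[2],*map(int,sys.argv[3:7])
c=cap(n); im=c['frame'][y0:y1,x0:x1,::-1]; k=min(780/im.shape[1],590/im.shape[0])
cv2.imwrite(f'pics/{tag}.png',cv2.resize(im,None,fx=k,fy=k,interpolation=cv2.INTER_CUBIC))
pickle.dump({k:c[k] for k in('frame','range_z','fov_y','cx','cy','xyz','rotation')},open(tag+'.pkl','wb'))
E
python3 look.py side s2 200 140 400 290
```

```text
2.95 [ 0.6829 -0.0035  0.0021] 0.07609941494812063 [ 1.  -0.7  0.7]
```

View pics/s2.png

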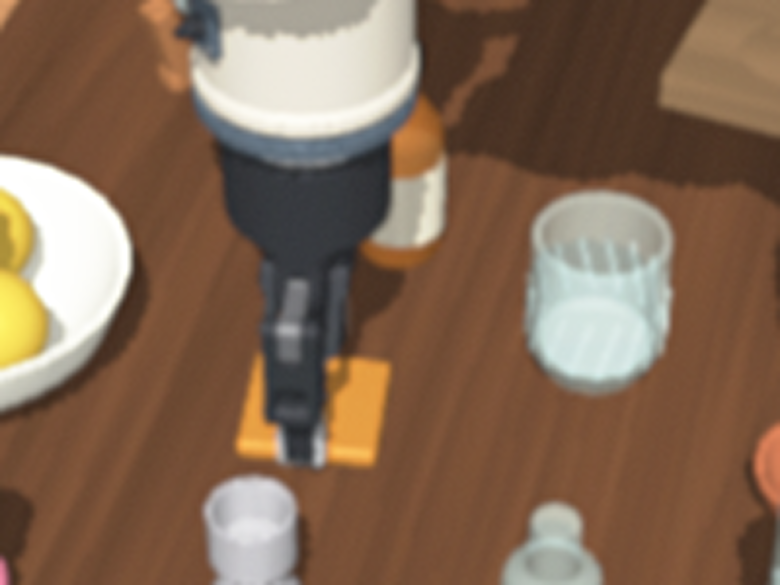

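Call:
{"api": "servo_tool", "payload": {
  "motion": "76 -1 0 -3 0 0 0; 76 0 0 -2 0 0 0; 76 0 0 -2 0 0 0; 76 0 0 0 0 0 0"
}}

```text
time: 3.5
eef_pos: [0.6812, -0.0034, -0.0059]
tool_rot: [0.997, 0.074, -0.0, -0.0]
ft_force: [0.6, -0.7, -0.1]
width: 0.0758
```

Call:
{"api": "servo_tool", "payload": {
  "motion": "60 0 0 0 0 0 0; 60 0 0 0 0 0 0; 60 0 0 0 0 0 0; 60 0 0 0 0 0 0",
  "newtons": 40
}}

```text
time: 4.0
eef_pos: [0.6814, -0.0035, -0.0055]
tool_rot: [0.997, 0.074, 0.0, 0.0]
ft_force: [-1.7, 0.3, 5.0]
width: 0.065
```

```bash
python3 look.py side s3 200 140 400 290
```

```text
4.0 [ 0.6814 -0.0035 -0.0055] 0.06495868899901702 [-1.7  0.3  5. ]
```

View pics/s3.png

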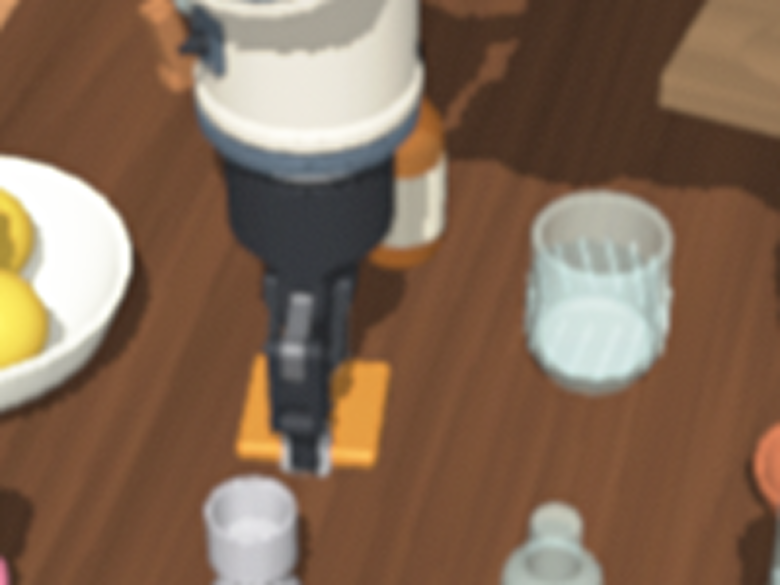

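Call:
{"api": "servo_tool", "payload": {
  "motion": "60 0 0 5 0 0 0; 60 0 0 20 0 0 0; 60 0 0 40 0 0 0; 60 0 0 40 0 0 0; 60 -20 30 20 0 0 0; 60 -20 35 0 0 0 0; 60 0 0 0 0 0 0"
}}

```text
time: 4.92
eef_pos: [0.6403, 0.0636, 0.121]
tool_rot: [0.997, 0.075, 0.0, -0.0]
ft_force: [0.4, -0.6, -1.2]
width: 0.0645
```

```bash
python3 look.py side s4 170 100 400 290
```

```text
4.925 [0.6403 0.0636 0.121 ] 0.06447685785315435 [ 0.4 -0.6 -1.2]
```

View pics/s4.png

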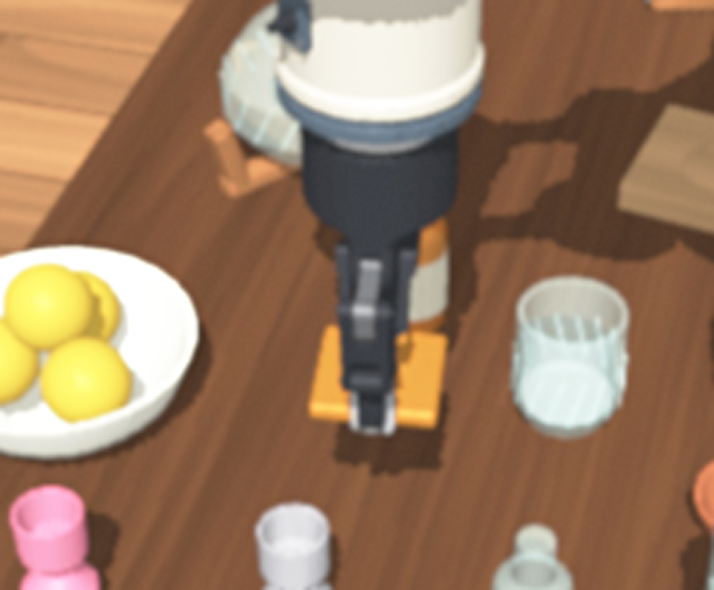

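Call:
{"api": "servo_tool", "payload": {
  "motion": "60 -28 45 0 0 0 -0.02; 60 -28 45 0 0 0 -0.02; 60 -28 45 0 0 0 -0.02; 60 -28 45 0 0 0 -0.02; 60 -27 44 0 0 0 -0.02; 60 0 0 -40 0 0 0; 60 0 0 -40 0 0 0; 60 0 0 -30 0 0 0; 60 0 0 -5 0 0 0; 60 0 0 0 0 0 0"
}}

```text
time: 6.22
eef_pos: [0.5032, 0.2854, 0.005]
tool_rot: [1.0, 0.024, 0.0, -0.0]
ft_force: [0.3, 0.5, -0.6]
width: 0.0646
```

```bash
python3 look.py side s5 270 280 510 480
```

```text
6.225 [0.5032 0.2854 0.005 ] 0.06461639843354547 [ 0.3  0.5 -0.6]
```

View pics/s5.png

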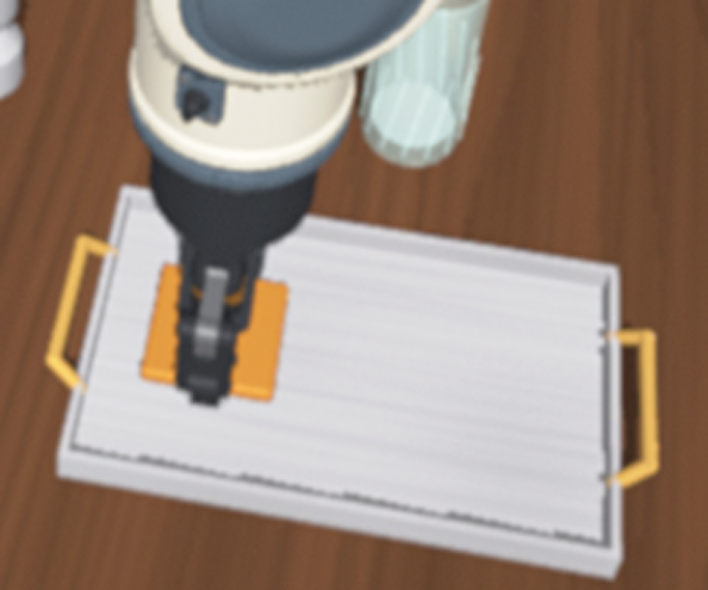

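Call:
{"api": "servo_tool", "payload": {
  "motion": "60 0 0 -2 0 0 0; 60 0 0 -2 0 0 0; 60 0 0 -1 0 0 0; 60 0 0 0 0 0 0"
}}

```text
time: 6.78
eef_pos: [0.5023, 0.2856, -0.0007]
tool_rot: [1.0, 0.024, -0.0, 0.0]
ft_force: [-0.4, -0.3, -1.8]
width: 0.065
```

Call:
{"api": "servo_tool", "payload": {
  "motion": "60 0 0 -1 0 0 0; 76 0 0 0 0 0 0; 76 0 0 0 0 0 0; 82 0 0 10 0 0 0; 82 0 0 40 0 0 0; 82 0 0 50 0 0 0; 82 0 -40 40 0 0 0; 82 0 -60 0 0 0 0; 82 0 0 0 0 0 0"
}}

```text
time: 7.9
eef_pos: [0.5024, 0.1825, 0.1395]
tool_rot: [1.0, 0.023, 0.0, 0.0]
ft_force: [0.4, 0.6, -0.5]
width: 0.0819
```

```bash
python3 look.py top t6 140 160 440 380; python3 look.py side s6 270 280 510 480; python3 - <<'E'
from h import *
for n in('t6','s6'):
    c=proc(pickle.load(open(n+'.pkl','rb'))); F=c['frame'].astype(int); P=c['P']
    m=(F[...,0]-F[...,2]>90)&(P[...,0]>.43)&(P[...,0]<.57)&(P[...,1]>.22)&(P[...,1]<.35)&(P[...,2]<.03)
    print(n,m.sum(),P[m].mean(0).round(4),np.percentile(P[m][:,2],[5,95]).round(4),cv2.minAreaRect(P[m][:,:2].astype(np.float32)))
E
```

```text
7.9 [0.5024 0.1825 0.1395] 0.08185090340464699 [ 0.4  0.6 -0.5]
7.95 [0.5025 0.1842 0.1392] 0.08198420386136887 [ 0.6 -0.2  0.4]<stdin>:5: RuntimeWarning: Mean of empty slice.
  ret = um.true_divide(
Traceback (most recent call last):
IndexError: index -1 is out of bounds for axis 0 with size 0
```

View pics/t6.png

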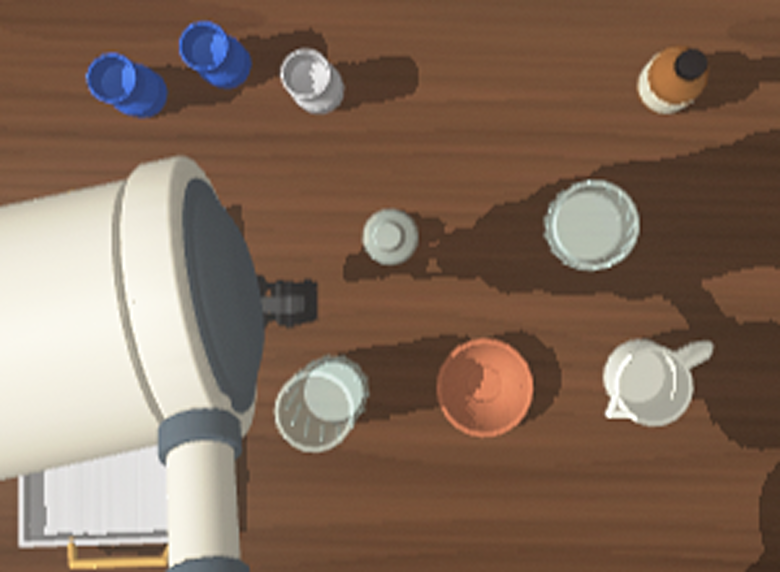

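Call:
{"api": "servo_tool", "payload": {
  "motion": "85 11 -52 0 0 0 0; 85 11 -52 0 0 0 0; 85 11 -52 0 0 0 0; 85 12 -52 0 0 0 0; 85 12 -53 0 0 0 0; 85 0 0 -20 0 0 0; 85 0 0 0 0 0 0"
}}

```text
time: 8.88
eef_pos: [0.5589, -0.0746, 0.1172]
tool_rot: [1.0, 0.024, -0.001, -0.0]
ft_force: [-1.0, -0.2, 0.1]
width: 0.0848
```

```bash
python3 look.py top t7 140 160 440 380; python3 look.py side s7 180 140 480 360; python3 - <<'E'
from h import *
for n in('t7','s7'):
    c=proc(pickle.load(open(n+'.pkl','rb'))); F=c['frame'].astype(int); P=c['P']
    m=(F[...,0]-F[...,2]>90)&(P[...,0]>.43)&(P[...,0]<.57)&(P[...,1]>.22)&(P[...,1]<.35)&(P[...,2]<.03)
    print(n,m.sum(),P[m].mean(0).round(4),np.percentile(P[m][:,2],[5,95]).round(4),cv2.minAreaRect(P[m][:,:2].astype(np.float32)))
E
```

```text
8.875 [ 0.5589 -0.0746  0.1172] 0.08481617068604867 [-1.  -0.2  0.1]
8.925 [ 0.5592 -0.0744  0.1179] 0.08509793413161089 [-0.7 -0.6  0.2]
t7 969 [0.503  0.2849 0.0144] [0.0118 0.0171] ((0.5199044346809387, 0.2903929054737091), (0.08045300841331482, 0.09970489144325256), 89.95609283447266)
s7 1761 [0.504  0.2913 0.0151] [0.0121 0.0176] ((0.5197054743766785, 0.29484155774116516), (0.0810561552643776, 0.10026292502880096), 89.87803649902344)
```

View pics/t7.png

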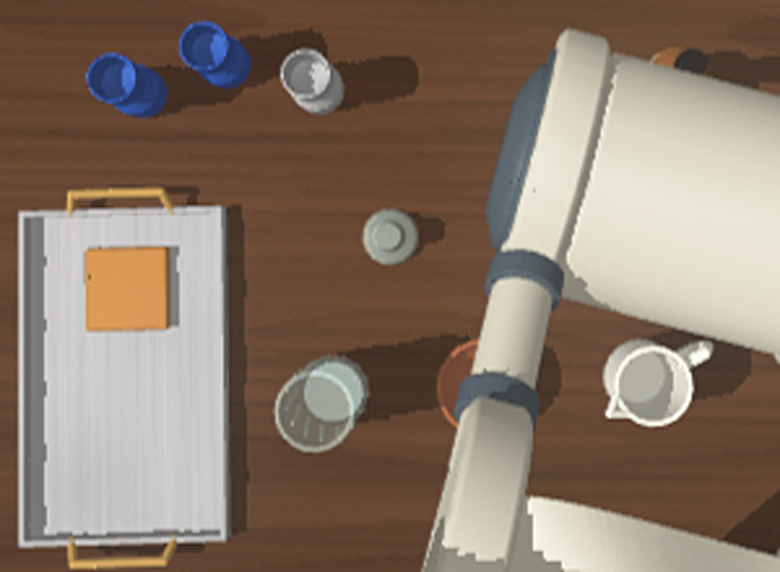

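View pics/s7.png

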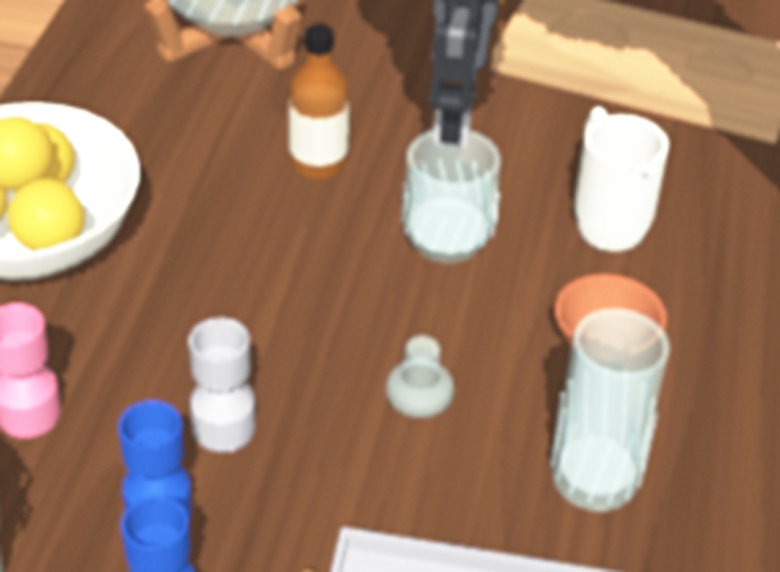

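Call:
{"api": "servo_tool", "payload": {
  "motion": "85 0 -3 -10 0 0 0; 85 0 0 -30 0 0 0; 85 0 0 -30 0 0 0; 85 0 0 -20 0 0 0; 85 0 0 0 0 0 0; 75 0 0 0 0 0 0; 68 0 0 0 0 0 0; 58 0 0 0 0 0 0; 58 0 0 0 0 0 0; 58 0 0 0 0 0 0; 58 0 0 0 0 0 0",
  "newtons": 30
}}

```text
time: 10.35
eef_pos: [0.56, -0.0785, 0.0294]
tool_rot: [1.0, 0.024, 0.001, 0.0]
ft_force: [-1.6, 0.9, 8.9]
width: 0.0649
```

Call:
{"api": "servo_tool", "payload": {
  "motion": "58 0 0 3 0 0 0; 58 0 0 10 0 0 0; 58 0 0 15 0 0 0; 58 0 0 0 0 0 0"
}}

```text
time: 10.85
eef_pos: [0.5602, -0.0787, 0.0579]
tool_rot: [1.0, 0.024, 0.001, 0.0]
ft_force: [-0.1, 0.4, -1.9]
width: 0.0649
```

```bash
python3 look.py side s8 180 100 480 320
```

```text
10.85 [ 0.5602 -0.0787  0.0579] 0.06494374601884155 [-0.1  0.4 -1.9]
```

View pics/s8.png

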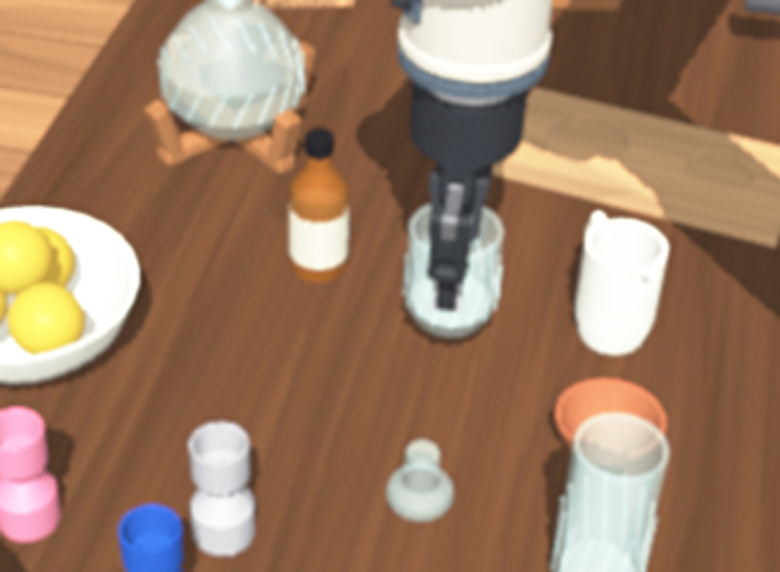

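Call:
{"api": "servo_tool", "payload": {
  "motion": "58 0 10 35 0 0 0; 58 -5 35 40 0 0 0; 58 -8 50 5 0 0 0; 58 -8 52 0 0 0 0; 58 -8 52 0 0 0 0; 58 -8 52 0 0 0 0; 58 -8 52 0 0 0 0; 58 -8 42 0 0 0 0; 58 -4 20 -20 0 0 0; 58 0 0 -30 0 0 0; 58 0 0 -20 0 0 0; 58 0 0 0 0 0 0"
}}

```text
time: 12.4
eef_pos: [0.5011, 0.2855, 0.0642]
tool_rot: [1.0, 0.024, -0.002, 0.001]
ft_force: [0.6, -1.7, -2.3]
width: 0.0646
```

Call:
{"api": "servo_tool", "payload": {
  "motion": "58 1 0 -10 0 0 0; 58 0 0 -5 0 0 0; 58 0 0 -3 0 0 0; 58 0 0 0 0 0 0"
}}

```text
time: 12.9
eef_pos: [0.5034, 0.2865, 0.0483]
tool_rot: [1.0, 0.024, 0.0, -0.0]
ft_force: [-0.7, -0.6, -1.6]
width: 0.0647
```

```bash
python3 look.py side s9 270 260 510 470
```

```text
12.9 [0.5034 0.2865 0.0483] 0.0646972620010254 [-0.7 -0.6 -1.6]
```

View pics/s9.png

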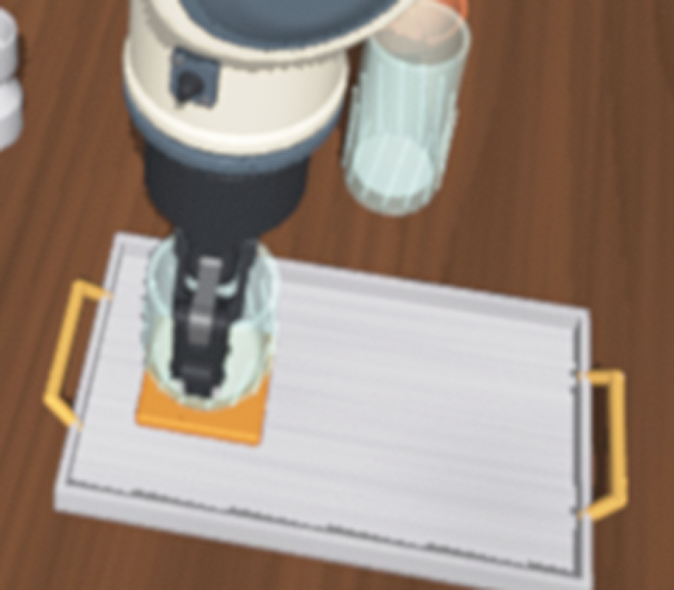

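Call:
{"api": "servo_tool", "payload": {
  "motion": "58 0 0 -2 0 0 0; 58 0 0 -1 0 0 0; 58 0 0 -1 0 0 0; 58 0 0 -1 0 0 0; 58 0 0 0 0 0 0"
}}

```text
time: 13.58
eef_pos: [0.5033, 0.2866, 0.0435]
tool_rot: [1.0, 0.024, 0.0, -0.0]
ft_force: [-2.1, -1.0, 3.6]
width: 0.0648
```

Contact (the force changed by about +5 N). Release gently.

Call:
{"api": "servo_tool", "payload": {
  "motion": "66 0 0 0 0 0 0; 68 0 0 0 0 0 0; 72 0 0 0 0 0 0; 80 0 0 0 0 0 0; 85 0 0 0 0 0 0; 85 0 0 0 0 0 0; 85 0 0 15 0 0 0; 85 0 0 40 0 0 0; 85 0 0 50 0 0 0; 85 0 -10 10 0 0 0"
}}

```text
time: 14.82
eef_pos: [0.5049, 0.2774, 0.1624]
tool_rot: [1.0, 0.025, 0.003, -0.001]
ft_force: [-0.3, -0.7, -1.1]
width: 0.0848
```

```bash
python3 look.py side s10 200 100 520 480; python3 - <<'E'
from h import *
from scipy.optimize import least_squares
for n in ('top0','side0','t7','s7','s10'):
    c=proc(pickle.load(open(n+'.pkl','rb'))); Q=c['P'].reshape(-1,3)
    m=(abs(Q[:,0]-.44)<.09)&(abs(Q[:,1]+.12)<.09)&(Q[:,2]>.025)&(Q[:,2]<.095)
    p=Q[m]
    def f(x):
        r=np.hypot(p[:,0]-x[0],p[:,1]-x[1]); return np.minimum(abs(r-.029),abs(r-.0255))
    s=least_squares(f,[.439,-.119],loss='cauchy',f_scale=.001).x
    r=np.hypot(p[:,0]-s[0],p[:,1]-s[1]); h=p[r>.037]; a=np.degrees(np.arctan2(h[:,1]-s[1],h[:,0]-s[0]))
    # rim only
    t=p[p[:,2]>.084]; rr=np.hypot(*(t[:,:2]-s).T); t=t[rr<.031]
    print(n,s.round(4),'rimcircle',cv2.minEnclosingCircle(t[:,:2].astype(np.float32)),'handle',np.median(a[a<0]) if (a<0).any() else 0,'lip',np.median(a[a>0]) if (a>0).any() else 0)
E
```

```text
14.825 [0.5049 0.2774 0.1624] 0.08484562071337619 [-0.3 -0.7 -1.1]
top0 [ 0.4448 -0.1198] rimcircle ((0.4421859383583069, -0.12038420140743256), 0.030492573976516724) handle -60.70666654591249 lip 93.0716256351987
side0 [ 0.4425 -0.1185] rimcircle ((0.44194215536117554, -0.11855781823396683), 0.03093721903860569) handle -54.82075932286527 lip 85.95383654400915
t7 [ 0.4431 -0.1191] rimcircle ((0.44171690940856934, -0.12019436806440353), 0.03084476850926876) handle -59.47650325634924 lip 124.22041244440408
s7 [ 0.4424 -0.1187] rimcircle ((0.44322988390922546, -0.11838424205780029), 0.03067622520029545) handle -54.886355436134 lip 88.13320090848973
s10 [ 0.4418 -0.1187] rimcircle ((0.44158148765563965, -0.11878668516874313), 0.030954426154494286) handle -54.385888706173084 lip 95.83814950669331
```

View pics/s10.png

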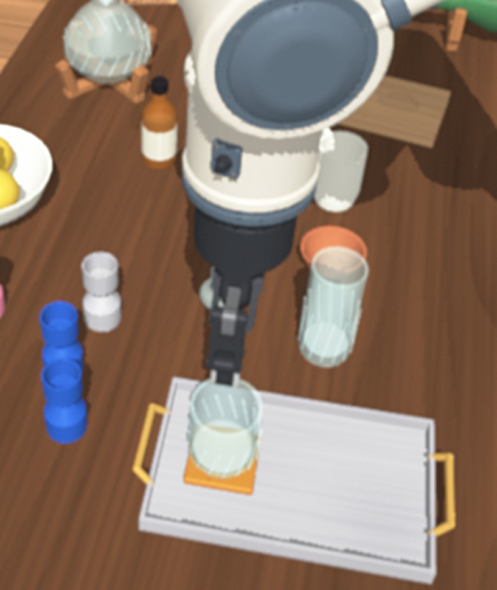

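Call:
{"api": "servo_tool", "payload": {
  "motion": "85 -6 -40 0 0 0 0.175; 85 -6 -40 0 0 0 0.175; 85 -6 -40 0 0 0 0.175; 85 -6 -40 0 0 0 0.175; 85 -6 -40 0 0 0 0.175; 85 -6 -40 0 0 0 0.175; 85 -6 -40 0 0 0 0.175; 85 -6 -40 0 0 0 0.175; 85 -6 -40 0 0 0 0.175; 85 -8 -35 0 0 0 0.175; 85 0 0 -20 0 0 0.175; 85 0 0 -15 0 0 0.175"
}}

```text
time: 16.38
eef_pos: [0.4405, -0.1187, 0.1222]
tool_rot: [0.475, 0.88, -0.0, -0.001]
ft_force: [-0.5, 0.1, -0.6]
width: 0.0853
```

Call:
{"api": "servo_tool", "payload": {
  "motion": "85 0 0 0 0 0 0"
}}

```text
time: 16.5
eef_pos: [0.4402, -0.1181, 0.1222]
tool_rot: [0.477, 0.879, -0.0, -0.002]
ft_force: [-0.1, 0.0, 1.2]
width: 0.0845
```

```bash
python3 look.py side s11 180 100 480 320;python3 - <<'E'
from h import *
from cell import bot
s=bot.get_state(); R=Ro.from_quat(s['tool_rot']).as_matrix(); print('jawyaw',np.degrees(np.arctan2(R[1,1],R[0,1])),s['joint_positions'].round(2), s['eef_pos'],R[:,2])
E
```

```text
16.5 [ 0.4402 -0.1181  0.1222] 0.08446000677774612 [-0.1  0.   1.2]
jawyaw 32.84267150573636 [-0.39  0.42  1.88  0.    0.85 -0.97] [ 0.44074522 -0.11818343  0.12285139] [-1.73389480e-03  7.18837534e-04 -9.99998238e-01]
```

View pics/s11.png

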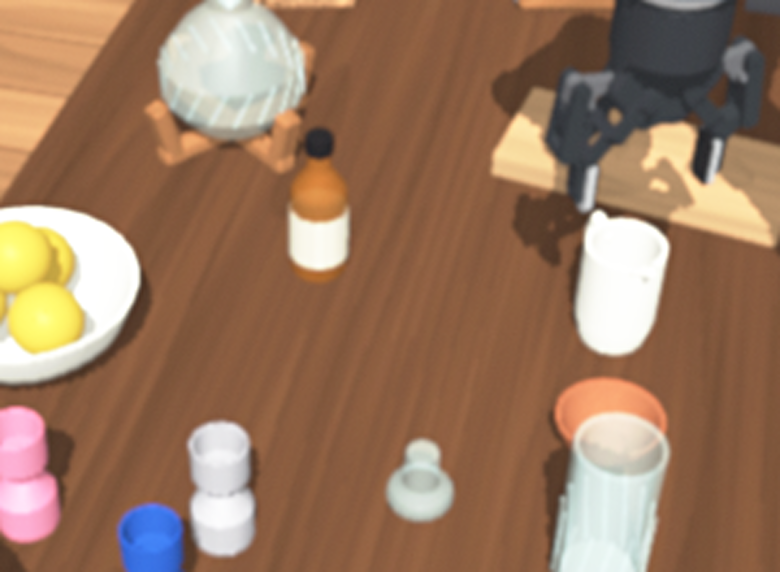

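Call:
{"api": "servo_tool", "payload": {
  "motion": "85 1.5 -0.5 -20 0 0 0; 85 0 0 -30 0 0 0; 85 0 0 -28 0 0 0; 85 0 0 -15 0 0 0; 85 0 0 0 0 0 0; 75 0 0 0 0 0 0; 65 0 0 0 0 0 0; 50 0 0 0 0 0 0; 50 0 0 0 0 0 0; 50 0 0 0 0 0 0; 50 0 0 0 0 0 0",
  "newtons": 35
}}

```text
time: 17.92
eef_pos: [0.4431, -0.119, 0.0311]
tool_rot: [0.477, 0.879, 0.0, 0.001]
ft_force: [-3.8, -1.2, 14.8]
width: 0.0564
```

Call:
{"api": "servo_tool", "payload": {
  "motion": "50 0 0 3 0 0 0; 50 0 0 10 0 0 0; 50 0 0 20 0 0 0; 50 0 0 30 0 0 0; 50 0 0 0 0 0 0"
}}

```text
time: 18.55
eef_pos: [0.4439, -0.1192, 0.0953]
tool_rot: [0.477, 0.879, 0.0, 0.002]
ft_force: [0.5, 0.1, -1.5]
width: 0.0564
```

```bash
python3 look.py side s12 180 100 480 320
```

```text
18.55 [ 0.4439 -0.1192  0.0953] 0.05639212650196128 [ 0.5  0.1 -1.5]
```

View pics/s12.png

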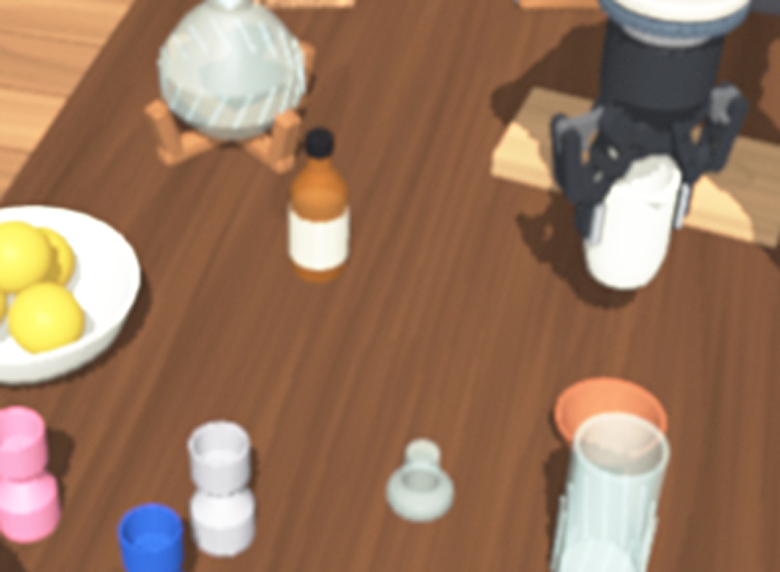

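Call:
{"api": "servo_tool", "payload": {
  "motion": "50 0 0 45 0 0 0; 50 0 0 45 0 0 0; 50 -5 30 17 0 0 0; 50 -8 45 0 0 0 0; 50 -8 45 0 0 0 0; 50 -8 45 0 0 0 0; 50 -8 45 0 0 0 0; 50 -8 45 0 0 0 0; 50 -8 45 0 0 0 0; 50 -8 45 0 0 0 0; 50 -8 45 0 0 0 0; 50 -4 12 0 0 0 0"
}}

```text
time: 20.1
eef_pos: [0.369, 0.285, 0.1994]
tool_rot: [0.476, 0.88, -0.0, -0.0]
ft_force: [0.5, 0.2, -2.3]
width: 0.0564
```

Call:
{"api": "servo_tool", "payload": {
  "motion": "50 0 0 -20 0 0 0; 50 0 0 -40 0 0 0; 50 0 0 -40 0 0 0; 50 0 0 -35 0 0 0; 50 0 0 -15 0 0 0; 50 0 0 0 0 0 0"
}}

```text
time: 20.85
eef_pos: [0.3691, 0.2822, 0.0491]
tool_rot: [0.477, 0.879, -0.001, -0.001]
ft_force: [1.1, 0.3, -2.1]
width: 0.0566
```

```bash
python3 look.py side s13 270 240 510 480
```

```text
20.85 [0.3691 0.2822 0.0491] 0.056555600595360966 [ 1.1  0.3 -2.1]
```

View pics/s13.png

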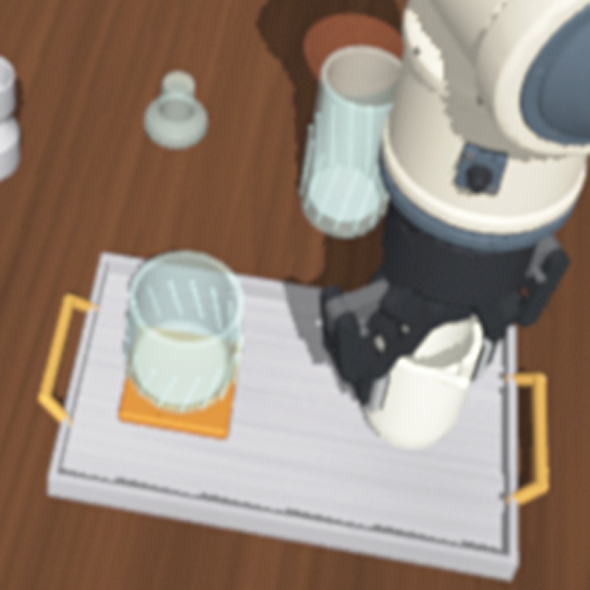

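Call:
{"api": "servo_tool", "payload": {
  "motion": "50 0 0 -6 0 0 0; 50 0 0 -3 0 0 0; 50 0 0 -2 0 0 0; 50 0 0 -1 0 0 0; 50 0 0 -1 0 0 0; 50 0 0 0 0 0 0"
}}

```text
time: 21.65
eef_pos: [0.3699, 0.2832, 0.0373]
tool_rot: [0.477, 0.879, 0.0, 0.0]
ft_force: [-0.2, 1.4, -2.7]
width: 0.0564
```

Call:
{"api": "servo_tool", "payload": {
  "motion": "50 0 0 -1 0 0 0; 50 0 0 -1 0 0 0; 50 0 0 0 0 0 0"
}}

```text
time: 22.02
eef_pos: [0.3699, 0.2832, 0.0353]
tool_rot: [0.477, 0.879, 0.0, 0.0]
ft_force: [-0.6, -0.9, -1.5]
width: 0.0565
```

Call:
{"api": "servo_tool", "payload": {
  "motion": "50 0 0 -0.7 0 0 0; 50 0 0 -0.7 0 0 0; 50 0 0 0 0 0 0"
}}

```text
time: 22.4
eef_pos: [0.3697, 0.283, 0.0348]
tool_rot: [0.477, 0.879, 0.0, 0.0]
ft_force: [-5.6, -4.9, 29.9]
width: 0.0567
```

Call:
{"api": "servo_tool", "payload": {
  "motion": "57 0 0 0.3 0 0 0; 60 0 0 0 0 0 0; 66 0 0 0 0 0 0; 74 0 0 0 0 0 0; 82 0 0 0 0 0 0; 85 0 0 0 0 0 0; 85 0 0 15 0 0 0; 85 0 0 40 0 0 0; 85 0 0 50 0 0 0; 85 0 0 50 0 0 0; 85 0 0 0 0 0 0"
}}

```text
time: 23.78
eef_pos: [0.3714, 0.2841, 0.1924]
tool_rot: [0.476, 0.879, 0.003, 0.002]
ft_force: [0.2, -0.2, -0.7]
width: 0.0849
```

```bash
python3 look.py side s14 270 240 510 480
```

```text
23.775 [0.3714 0.2841 0.1924] 0.08485991066288762 [ 0.2 -0.2 -0.7]
```

View pics/s14.png

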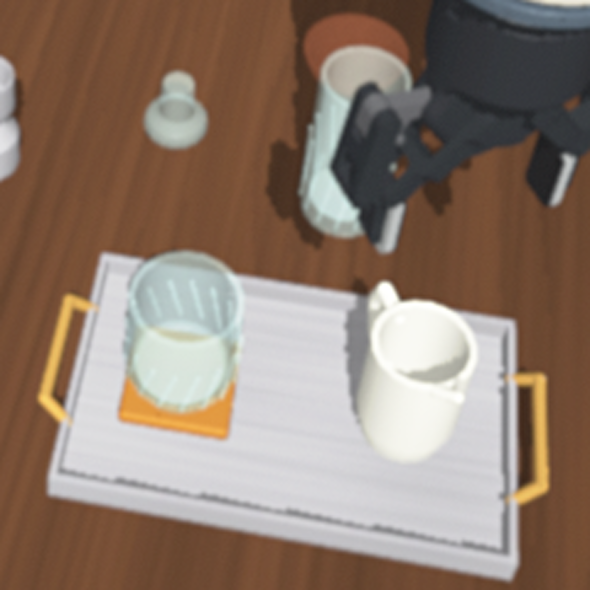

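Call:
{"api": "servo_tool", "payload": {
  "motion": "85 13 -41 0 0 0 0; 85 13 -41 0 0 0 0; 85 14 -41 0 0 0 0; 85 14 -41 0 0 0 0; 85 0 0 -20 0 0 0; 85 0 0 0 0 0 0"
}}

```text
time: 24.58
eef_pos: [0.4225, 0.1186, 0.1675]
tool_rot: [0.477, 0.879, -0.001, -0.002]
ft_force: [-0.4, 0.2, 0.3]
width: 0.0849
```

```bash
python3 look.py side s15 270 180 510 420
```

```text
24.575 [0.4225 0.1186 0.1675] 0.08490175101491051 [-0.4  0.2  0.3]
```

View pics/s15.png

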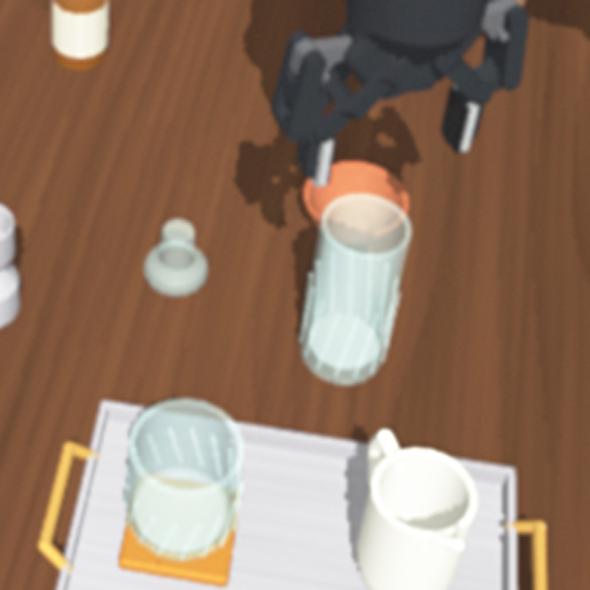

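Call:
{"api": "servo_tool", "payload": {
  "motion": "85 1 0 -25 0 0 0; 85 0 0 -30 0 0 0; 85 0 0 -25 0 0 0; 85 0 0 -15 0 0 0; 85 0 0 0 0 0 0; 75 0 0 0 0 0 0; 65 0 0 0 0 0 0; 48 0 0 0 0 0 0; 48 0 0 0 0 0 0; 48 0 0 0 0 0 0; 48 0 0 0 0 0 0",
  "newtons": 30
}}

```text
time: 26.0
eef_pos: [0.4255, 0.1193, 0.0749]
tool_rot: [0.477, 0.879, 0.0, 0.001]
ft_force: [0.3, 1.5, 9.8]
width: 0.0543
```

Call:
{"api": "servo_tool", "payload": {
  "motion": "48 0 0 3 0 0 0; 48 0 0 12 0 0 0; 48 0 0 25 0 0 0; 48 0 0 0 0 0 0"
}}

```text
time: 26.5
eef_pos: [0.4258, 0.1193, 0.1158]
tool_rot: [0.477, 0.879, 0.001, 0.001]
ft_force: [-0.2, -0.0, -2.6]
width: 0.0545
```

```bash
python3 look.py side s16 270 180 510 420
```

```text
26.5 [0.4258 0.1193 0.1158] 0.05447224772435618 [-0.2 -0.  -2.6]
```

View pics/s16.png

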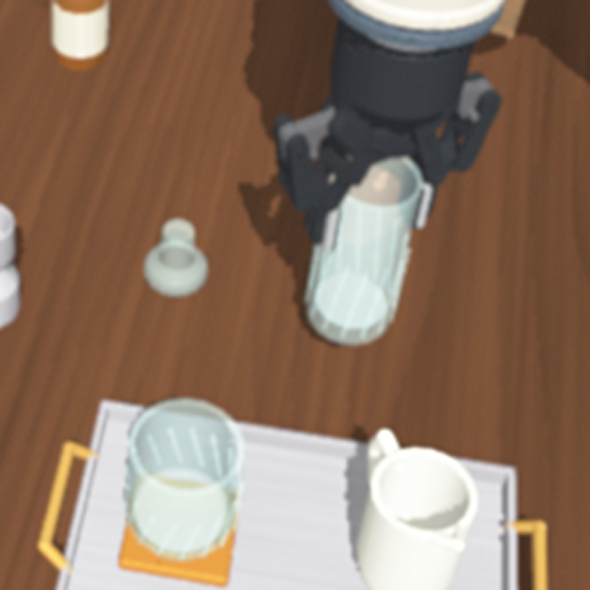

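Call:
{"api": "servo_tool", "payload": {
  "motion": "48 0 0 40 0 0 0; 48 5 -36 20 0 0 0; 48 7 -47 0 0 0 0; 48 7 -47 0 0 0 0; 48 7 -47 0 0 0 0; 48 7 -47 0 0 0 0; 48 7 -47 0 0 0 0; 48 7 -47 0 0 0 0; 48 7 -47 0 0 0 0; 48 7 -47 0 0 0 0; 48 5 -47 0 0 0 0; 48 0 0 -10 0 0 0"
}}

```text
time: 28.05
eef_pos: [0.4911, -0.3431, 0.1634]
tool_rot: [0.478, 0.879, -0.0, 0.001]
ft_force: [-0.8, 0.5, -3.5]
width: 0.0544
```

Call:
{"api": "servo_tool", "payload": {
  "motion": "48 0 0 -25 0 0 0; 48 0 0 -20 0 0 0; 48 0 0 0 0 0 0"
}}

```text
time: 28.42
eef_pos: [0.4897, -0.3385, 0.1171]
tool_rot: [0.476, 0.879, 0.0, -0.002]
ft_force: [0.0, -0.1, -3.2]
width: 0.0542
```

```bash
python3 look.py side s17 360 80 520 200;python3 look.py top t17 400 200 560 400
```

```text
28.425 [ 0.4897 -0.3385  0.1171] 0.05417723747118845 [ 0.  -0.1 -3.2]
28.475 [ 0.4903 -0.339   0.1183] 0.054248659321511024 [-0.5 -0.1 -2.2]
```

View pics/s17.png

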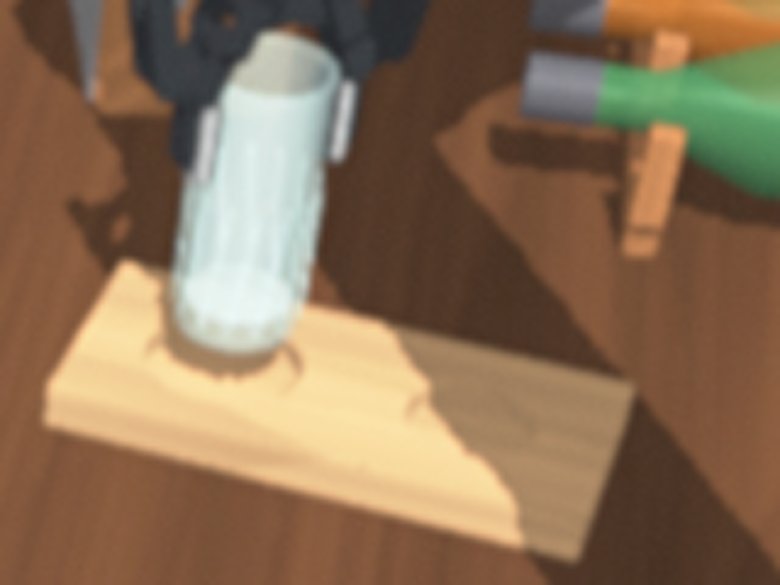

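View pics/t17.png

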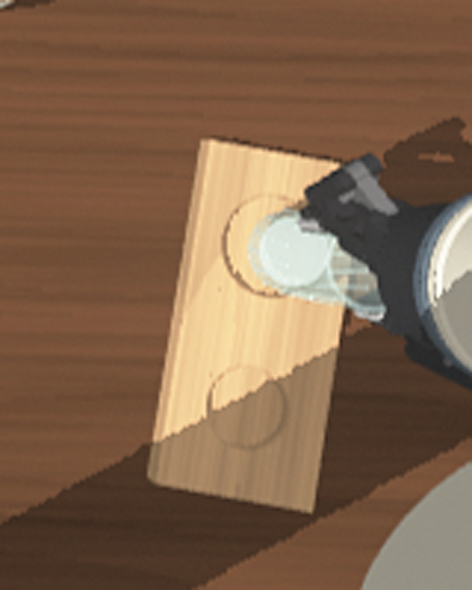

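```bash
python3 - <<'E'
from h import *
c=proc(pickle.load(open('top0.pkl','rb'))); print(ray(c,492.4,282.8,.02),ray(c,483.7,337.6,.02))
c=proc(pickle.load(open('side0.pkl','rb')))
print(proj(c,[.491,-.342,.02]),proj(c,[.379,-.325,.02]),proj(c,[.4366,-.3321,.02]))
im=c['frame'][:,:,::-1].copy()
for cc,r in(((.491,-.342),.035),((.379,-.325),.028)):
    a=np.linspace(0,6.283,60); u,v=proj(c,np.c_[cc[0]+r*np.cos(a),cc[1]+r*np.sin(a),a*0+.02])
    im=im.copy()
    big=None
    for x,y in zip(u,v): im[int(round(y)),int(round(x))]=(0,0,255)
cv2.imwrite('pics/ov.png',cv2.resize(im[120:200,360:500],None,fx=5,fy=5,interpolation=cv2.INTER_NEAREST))
c=proc(pickle.load(open('top0.pkl','rb')));im=c['frame'][:,:,::-1].copy()
for cc,r in(((.491,-.342),.035),((.379,-.325),.028)):
    a=np.linspace(0,6.283,60); u,v=proj(c,np.c_[cc[0]+r*np.cos(a),cc[1]+r*np.sin(a),a*0+.02])
    for x,y in zip(u,v): im[int(round(y)),int(round(x))]=(0,0,255)
cv2.imwrite('pics/ov2.png',cv2.resize(im[240:380,440:540],None,fx=4,fy=4,interpolation=cv2.INTER_NEAREST))
E
```

```text
[ 0.49196216 -0.34147754  0.02      ] [ 0.38049576 -0.32343682  0.02      ]
(np.float64(406.2173369050158), np.float64(152.13819155545764)) (np.float64(457.00911528863185), np.float64(164.43453020954837)) (np.float64(430.528254479403), np.float64(158.46909986872768))
```

View pics/ov.png

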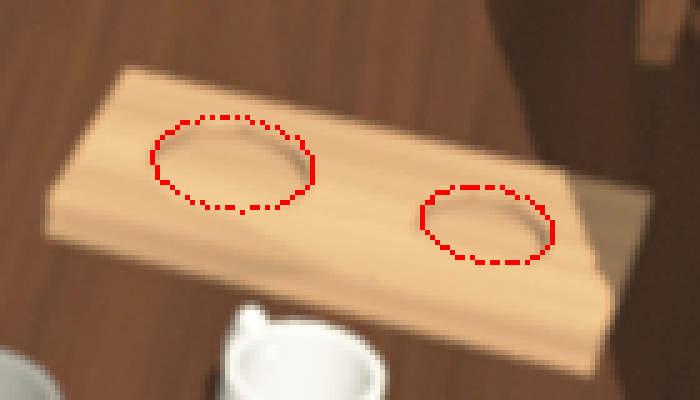

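View pics/ov2.png

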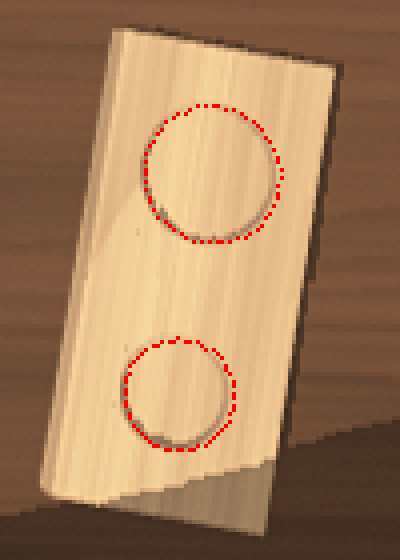

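Call:
{"api": "servo_tool", "payload": {
  "motion": "48 1 -2 -10 0 0 0; 48 0 0 -12 0 0 0; 48 0 0 -5 0 0 0; 48 0 0 -2 0 0 0; 48 0 0 0 0 0 0"
}}

```text
time: 29.15
eef_pos: [0.4919, -0.3419, 0.0902]
tool_rot: [0.477, 0.879, 0.0, -0.0]
ft_force: [0.0, -0.2, -3.4]
width: 0.054
```

Call:
{"api": "servo_tool", "payload": {
  "motion": "48 -0.5 0.5 -2 0 0 0; 48 0 0 -1 0 0 0; 48 0 0 -1 0 0 0; 48 0 0 0 0 0 0"
}}

```text
time: 29.65
eef_pos: [0.4914, -0.3414, 0.0862]
tool_rot: [0.477, 0.879, -0.0, -0.0]
ft_force: [-0.1, -0.3, -2.7]
width: 0.054
```

```bash
python3 look.py side s18 360 80 520 200
```

```text
29.65 [ 0.4914 -0.3414  0.0862] 0.05404131584648546 [-0.1 -0.3 -2.7]
```

View pics/s18.png

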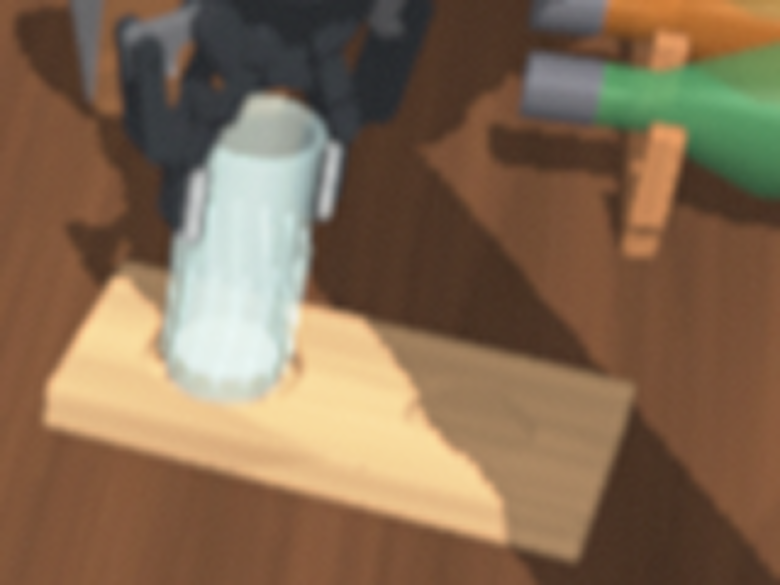

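Call:
{"api": "servo_tool", "payload": {
  "motion": "48 0 0 -0.7 0 0 0; 48 0 0 0 0 0 0; 48 0 0 -0.5 0 0 0; 48 0 0 0 0 0 0"
}}

```text
time: 30.2
eef_pos: [0.4914, -0.3414, 0.085]
tool_rot: [0.477, 0.879, -0.0, 0.0]
ft_force: [0.1, -0.1, -1.4]
width: 0.0544
```

Call:
{"api": "servo_tool", "payload": {
  "motion": "48 0 0 -0.5 0 0 0; 48 0 0 0 0 0 0"
}}

```text
time: 30.45
eef_pos: [0.4917, -0.3416, 0.085]
tool_rot: [0.477, 0.879, -0.0, 0.0]
ft_force: [0.6, 1.3, 6.1]
width: 0.0539
```

Contact. Release.

Call:
{"api": "servo_tool", "payload": {
  "motion": "54 0 0 0 0 0 0; 57 0 0 0 0 0 0; 62 0 0 0 0 0 0; 70 0 0 0 0 0 0; 80 0 0 0 0 0 0; 85 0 0 0 0 0 0; 85 0 0 15 0 0 0; 85 0 0 40 0 0 0; 85 0 0 50 0 0 0; 70 10 10 20 0 0 0"
}}

```text
time: 31.7
eef_pos: [0.502, -0.3324, 0.2136]
tool_rot: [0.477, 0.879, -0.001, 0.002]
ft_force: [1.1, 0.1, -1.2]
width: 0.0701
```

```bash
python3 look.py side s19 360 80 520 200
```

```text
31.7 [ 0.502  -0.3324  0.2136] 0.07007162228420437 [ 1.1  0.1 -1.2]
```

View pics/s19.png

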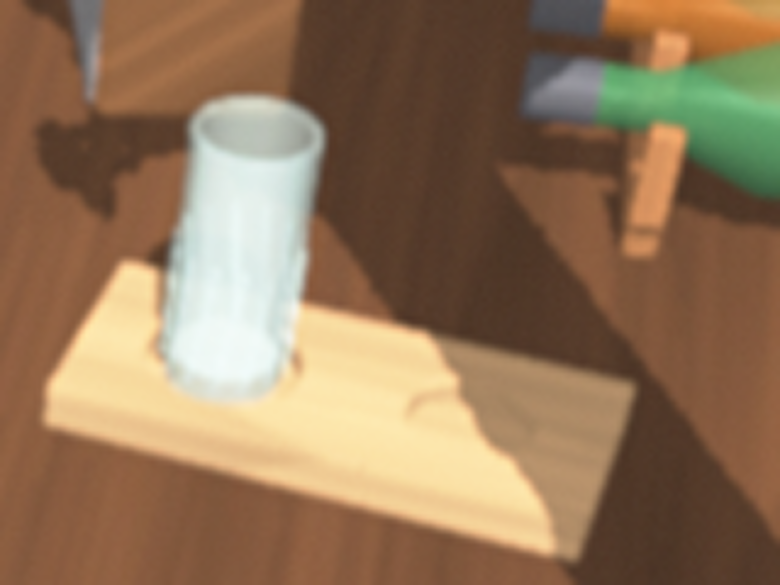

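Call:
{"api": "servo_tool", "payload": {
  "motion": "60 15 43 0 0 0 -0.0524; 60 15 43 0 0 0 -0.0524; 60 15 43 0 0 0 -0.0524; 60 15 43 0 0 0 -0.0524; 60 15 43 0 0 0 -0.0524; 60 15 43 0 0 0 -0.0524; 60 15 43 0 0 0 -0.0524; 60 15 43 0 0 0 -0.0524; 60 15 43 0 0 0 -0.0524; 60 15 43 0 0 0 -0.0524; 60 14 42 -20 0 0 -0.0524; 60 0 0 -60 0 0 0"
}}

```text
time: 33.25
eef_pos: [0.6681, 0.1439, 0.1317]
tool_rot: [0.706, 0.708, 0.003, 0.002]
ft_force: [0.3, -0.8, -0.7]
width: 0.0599
```

Call:
{"api": "servo_tool", "payload": {
  "motion": "60 0 0 0 0 0 0"
}}

```text
time: 33.38
eef_pos: [0.6625, 0.1405, 0.126]
tool_rot: [0.706, 0.708, -0.003, -0.002]
ft_force: [-0.5, -0.5, 0.4]
width: 0.0596
```

```bash
python3 look.py side s20 170 200 350 400;  python3 look.py top t20 150 100 440 380; python3 -c "
from cell import bot; s=bot.get_state(); print(s['tool_rot'],s['eef_pos'])"
```

```text
33.375 [0.6625 0.1405 0.126 ] 0.059573527987250276 [-0.5 -0.5  0.4]
33.425 [0.6643 0.1403 0.129 ] 0.059817058268729295 [0.4 0.3 1.3]
[7.06851875e-01 7.07361591e-01 8.31718578e-06 7.83462855e-05] [0.66565253 0.14021535 0.13091266]
```

View pics/s20.png

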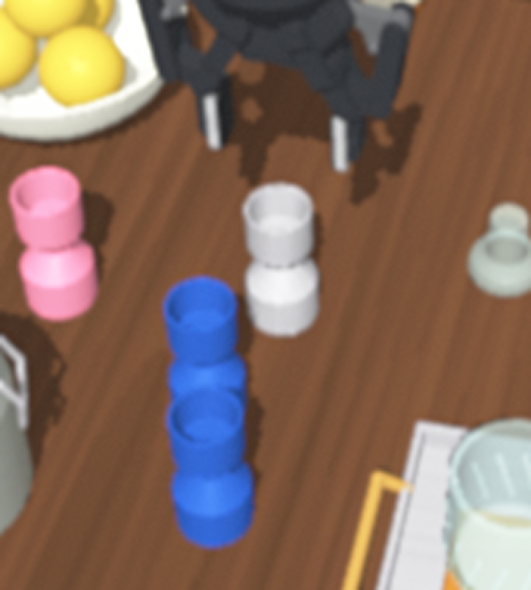

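View pics/t20.png

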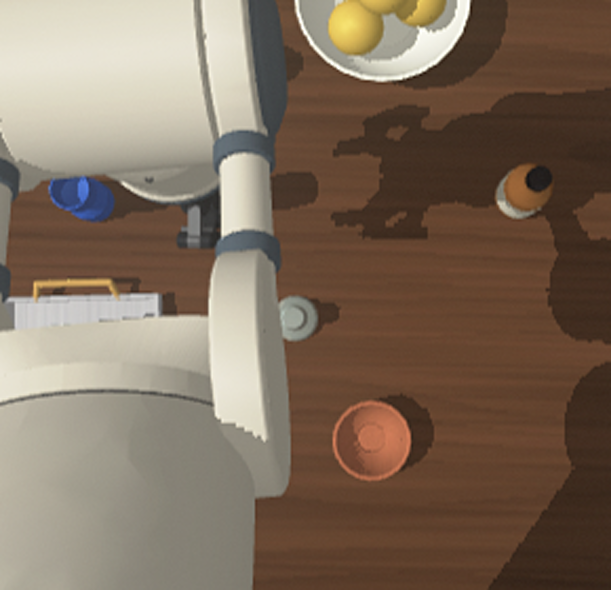

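Call:
{"api": "servo_tool", "payload": {
  "motion": "60 1 0 -30 0 0 0; 60 0 -0.5 -28 0 0 0; 60 0 0 -18 0 0 0; 60 0 0 0 0 0 0; 50 0 0 0 0 0 0; 42 0 0 0 0 0 0; 30 0 0 0 0 0 0; 30 0 0 0 0 0 0; 30 0 0 0 0 0 0",
  "newtons": 30
}}

```text
time: 34.6
eef_pos: [0.6671, 0.1402, 0.0546]
tool_rot: [0.707, 0.707, 0.001, 0.001]
ft_force: [-0.7, 0.3, 7.0]
width: 0.0354
```

Call:
{"api": "servo_tool", "payload": {
  "motion": "30 0 0 3 0 0 0; 30 0 0 10 0 0 0; 30 0 0 20 0 0 0; 30 0 0 0 0 0 0"
}}

```text
time: 35.1
eef_pos: [0.6677, 0.1403, 0.089]
tool_rot: [0.707, 0.707, 0.001, 0.001]
ft_force: [0.1, -0.1, -0.5]
width: 0.0355
```

```bash
python3 look.py side s21 170 200 350 400
```

```text
35.1 [0.6677 0.1403 0.089 ] 0.03553491265736446 [ 0.1 -0.1 -0.5]
```

View pics/s21.png

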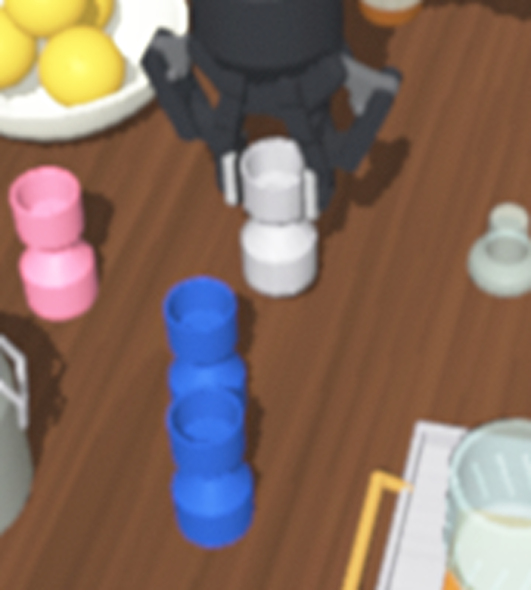

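Call:
{"api": "servo_tool", "payload": {
  "motion": "30 0 0 35 0 0 0; 30 -13 -20 25 0 0 0; 30 -27 -44 0 0 0 0; 30 -27 -44 0 0 0 0; 30 -27 -44 0 0 0 0; 30 -27 -44 0 0 0 0; 30 -27 -44 0 0 0 0; 30 -27 -44 0 0 0 0; 30 -27 -44 0 0 0 0; 30 -27 -44 0 0 0 0; 30 -27 -44 0 0 0 0; 30 -27 -44 0 0 0 0"
}}

```text
time: 36.65
eef_pos: [0.3822, -0.3211, 0.1464]
tool_rot: [0.707, 0.707, 0.0, -0.0]
ft_force: [0.7, -0.2, -0.8]
width: 0.0358
```

Call:
{"api": "servo_tool", "payload": {
  "motion": "30 -4 -4 0 0 0 0; 30 0 0 -20 0 0 0; 30 0 0 -20 0 0 0; 30 0 0 0 0 0 0"
}}

```text
time: 37.15
eef_pos: [0.3789, -0.3226, 0.1054]
tool_rot: [0.707, 0.708, 0.0, -0.001]
ft_force: [-0.3, 0.9, -1.4]
width: 0.0355
```

```bash
python3 look.py side s22 360 80 520 200; python3 look.py top t22 400 200 560 400
```

```text
37.15 [ 0.3789 -0.3226  0.1054] 0.035527779520529726 [-0.3  0.9 -1.4]
37.2 [ 0.3794 -0.3231  0.1063] 0.035898174910122135 [ 1.2  0.6 -1.2]
```

View pics/s22.png

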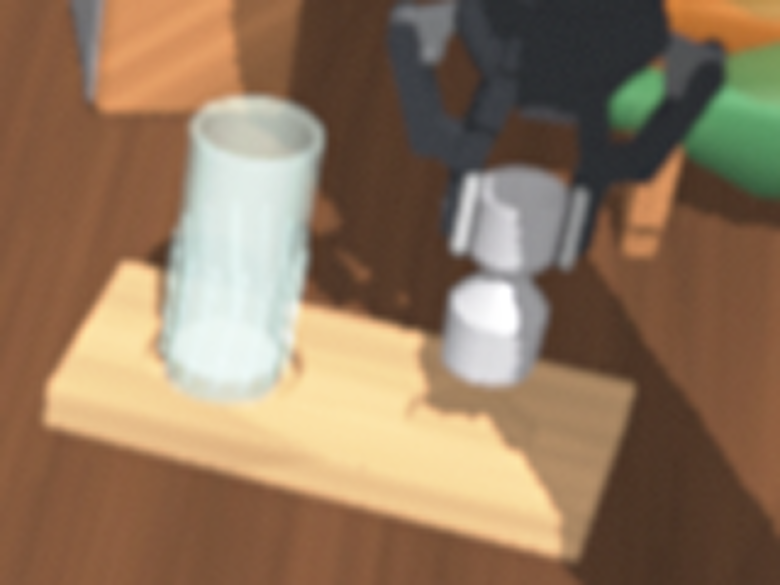

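View pics/t22.png

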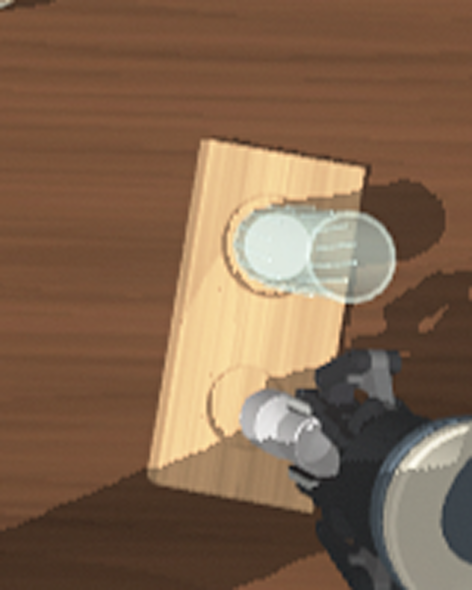

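Call:
{"api": "servo_tool", "payload": {
  "motion": "30 0 -0.5 -15 0 0 0; 30 0 0 -15 0 0 0; 30 0 0 -5 0 0 0; 30 0 0 -2 0 0 0; 30 0 0 0 0 0 0"
}}

```text
time: 37.88
eef_pos: [0.3794, -0.3244, 0.0695]
tool_rot: [0.707, 0.707, 0.0, -0.0]
ft_force: [0.7, -0.2, -0.7]
width: 0.0356
```

```bash
python3 look.py side s23 360 80 520 200
```

```text
37.875 [ 0.3794 -0.3244  0.0695] 0.03558171810258296 [ 0.7 -0.2 -0.7]
```

View pics/s23.png

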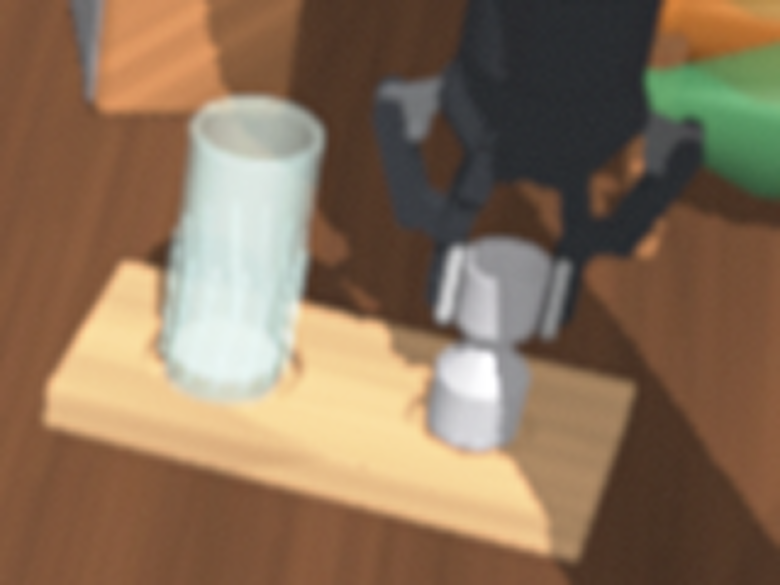

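Call:
{"api": "servo_tool", "payload": {
  "motion": "30 0 0 -2 0 0 0; 30 0 0 -1 0 0 0; 30 0 0 -1 0 0 0; 30 0 0 0 0 0 0; 30 0 0 -0.6 0 0 0; 30 0 0 0 0 0 0"
}}

```text
time: 38.67
eef_pos: [0.3794, -0.3244, 0.0648]
tool_rot: [0.707, 0.707, -0.0, -0.0]
ft_force: [-0.5, -0.1, -1.3]
width: 0.0349
```

Call:
{"api": "servo_tool", "payload": {
  "motion": "30 0 0 -0.6 0 0 0; 30 0 0 0 0 0 0"
}}

```text
time: 38.92
eef_pos: [0.3795, -0.3245, 0.0646]
tool_rot: [0.707, 0.707, -0.0, 0.0]
ft_force: [-0.7, 0.5, 7.5]
width: 0.0352
```

Call:
{"api": "servo_tool", "payload": {
  "motion": "36 0 0 0 0 0 0; 39 0 0 0 0 0 0; 44 0 0 0 0 0 0; 52 0 0 0 0 0 0; 60 0 0 0 0 0 0; 60 0 0 0 0 0 0; 60 0 0 20 0 0 0; 60 0 0 40 0 0 0; 60 0 0 50 0 0 0; 60 0 0 40 0 0 0; 60 -20 -50 0 0 0 0; 60 -20 -50 0 0 0 0"
}}

```text
time: 40.42
eef_pos: [0.3392, -0.4255, 0.2151]
tool_rot: [0.706, 0.708, -0.0, 0.001]
ft_force: [1.3, -0.7, -0.2]
width: 0.0598
```

Call:
{"api": "servo_tool", "payload": {
  "motion": "60 -10 -50 0 0 0 0; 60 -10 -50 0 0 0 0; 60 0 -30 0 0 0 0; 60 0 0 0 0 0 0; 60 0 0 0 0 0 0"
}}

```text
time: 41.05
eef_pos: [0.3193, -0.5535, 0.214]
tool_rot: [0.707, 0.707, 0.0, -0.0]
ft_force: [-0.3, 0.1, -0.5]
width: 0.0602
```

```bash
python3 look.py side s24 0 0 640 480; python3 look.py top t24 0 0 640 480; python3 - <<'E'
from h import *
from scipy.optimize import least_squares
for n in('t24','s24'):
    c=proc(pickle.load(open(n+'.pkl','rb'))); Q=c['P'].reshape(-1,3)
    for nm,x,zt in [('low',(.5025,.286),.094),('jug',(.37,.283),.093),('tall',(.4915,-.3415),.135),('jig',(.3795,-.3245),.094),('dish',(.434,0),.032),('stop',(.548,.078),.046),('bit',(.674,-.138),.125)]:
        p=Q[(abs(Q[:,0]-x[0])<.05)&(abs(Q[:,1]-x[1])<.05)&(abs(Q[:,2]-zt)<.0065)]
        cc=cv2.minEnclosingCircle(p[:,:2].astype(np.float32)); print(n,nm,len(p),np.percentile(p[:,2],98).round(4),np.round(cc[0],4),round(cc[1],4))
    F=c['frame'].astype(int);P=c['P']
    m=(F[...,0]-F[...,2]>90)&(abs(P[...,0]-.502)<.037)&(abs(P[...,1]-.287)<.045)&(P[...,2]<.03)
    print(n,'coaster',cv2.minAreaRect(P[m][:,:2].astype(np.float32)))
E
```

```text
41.05 [ 0.3193 -0.5535  0.214 ] 0.06016909805573906 [-0.3  0.1 -0.5]
41.1 [ 0.3195 -0.5533  0.2142] 0.05981162697598754 [ 0.2 -0.8  0.7]
t24 low 279 0.0966 [0.5024 0.285 ] 0.0331
t24 jug 247 0.0958 [0.366  0.2836] 0.0348
t24 tall 267 0.1381 [ 0.4904 -0.3419] 0.0286
t24 jig 123 0.0969 [ 0.3787 -0.3259] 0.0189
t24 dish 339 0.035 [ 0.4322 -0.0008] 0.0375
t24 stop 98 0.0493 [0.5475 0.0771] 0.0111
t24 bit 112 0.1277 [ 0.6736 -0.1398] 0.0109
t24 coaster ((0.5019945502281189, 0.26517239212989807), (0.060806818306446075, 0.020262259989976883), 4.90211820602417)
s24 low 595 0.0972 [0.5047 0.2885] 0.0342
s24 jug 427 0.0968 [0.3675 0.2866] 0.0351
s24 tall 222 0.1386 [ 0.4915 -0.3396] 0.0312
s24 jig 128 0.0965 [ 0.3772 -0.3237] 0.0215
s24 dish 423 0.0354 [0.4334 0.0019] 0.039
s24 stop 129 0.0492 [0.5483 0.0806] 0.0121
s24 bit 91 0.1283 [ 0.6756 -0.1375] 0.012
s24 coaster ((0.5024323463439941, 0.3040175437927246), (0.06390875577926636, 0.0349014475941658), 3.5783169269561768)
```

View pics/s24.png

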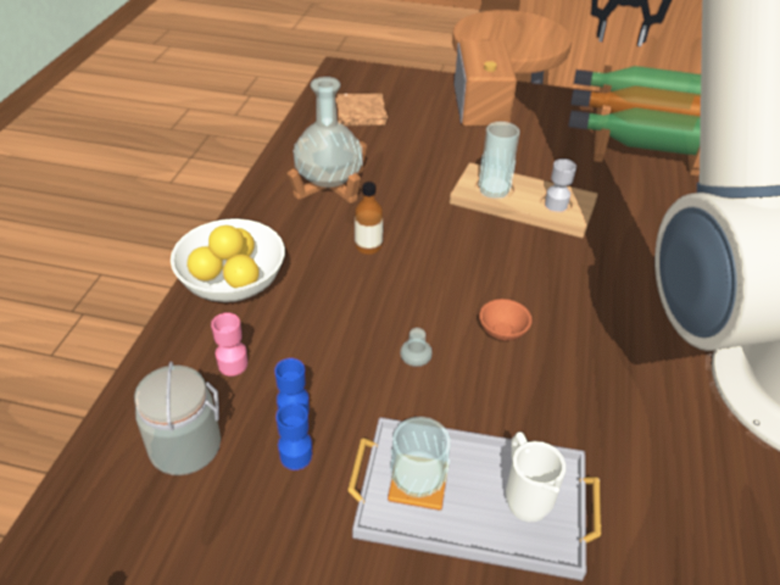

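View pics/t24.png

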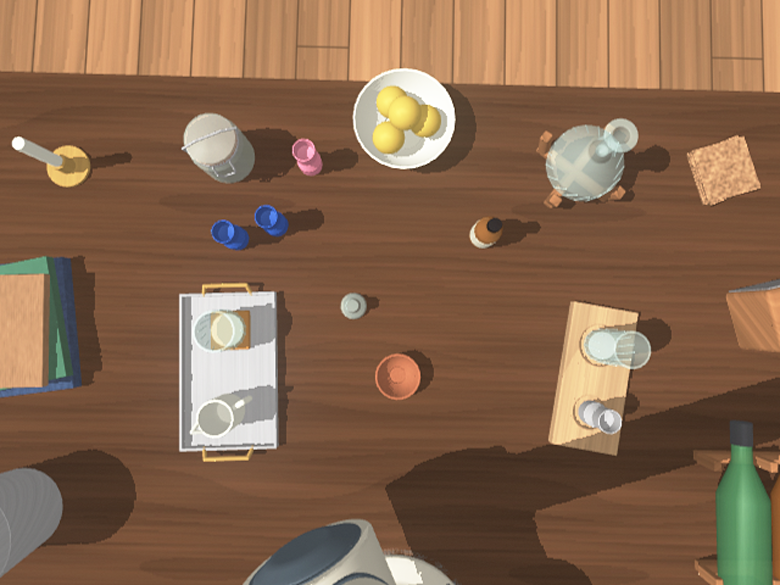

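```bash
python3 -c "
from cell import bot; print(bot.close_job())"
```

```text
the job is handed in; nothing more can be done
None
```

Both drinks sets are laid out and I handed the job in at about 41 s; it reports no verdict. I set the ochre coaster, low tumbler and white jug on the tray. The tall tumbler is in the wide well and the jigger, wide cup down, is in the narrow well.

**What the last checks showed:**
- **Positions:** In both cameras each placed piece stands upright. The low tumbler is within about 3 mm of the coaster's middle, and the tall tumbler and jigger are within about 3 mm of their well centres.
- **Jug:** It is on the tray floor, about 70 mm from the tray's centre along its length.
- **Heights:** The rims match the expected heights, apart from a steady 2–4 mm high reading that was there before I moved anything.
- **Bystanders:** The bitters bottle, stopper and olive dish read within about 3 mm of where they started.
- **Arm:** It stood clear and touched nothing when I handed in.

**What disagreed or fell short:**
- The two cameras differ by 2–4 mm, and I used values between them.
- The tumbler hides the coaster's middle in the last pictures. I took the coaster's position from where it was released, and the edges still visible agree with it.
- The jug touched down harder than the other pieces. The wrist read about 30 N, against the 60 N limit on its contact with the tray.

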